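# Nip a beech blank in the drilling jig, backlash taken up

## Task

Draw the jig's blue stop right back by its black handle, lay the light beech blank in the steel channel, let go of it, then bring the stop up by the handle until the blank presses the sprung gauge with about 7.5 N (the rim of the barrel then stands in the plunger's red band). Arrive by pushing forwards only and gently, so that the handle's play is left taken up on the forward side; never press the gauge beyond 13 N, and if you go too far, draw back clear and come up again. Let go of the handle and leave the walnut block, the screwdriver and the spanner where they are.

Things in the scene. Friction and masses are not known exactly. Their poses are not given: they have to be found in the camera images.
- jig: Fixed drilling jig: aluminium base plate 130 x 420 x 20 mm, origin on the table under the jig, z up, +y = forwards (the way the stop advances). On the plate lie, along the jig's y at x = 0: the blue stop, the channel, the green gauge. With the stop right back, a blank laid with its middle at jig y = +14 mm is clear of both nose and plunger.
- gauge: Green sprung gauge fixed on the jig, housing 60 x 50 x 56 mm, round white face on top; origin under its middle, 150 mm ahead of the jig's origin and 20 mm up, same axes. A dark barrel (26 mm thick) and, out of it, a white plunger point back (-y), 45 mm above the table. The plunger yields 1 mm per 1.5 N, from 0 N, at most 14 mm; at 7.5 N its red band is half in the barrel.
- plunger_nominal (a point): Where the free plunger tip (18 mm steel disc) nominally stands: jig y = +75 mm, 45 mm above the table, fixed to the jig. The barrel is screwed in or out, so the real tip is up to 14 mm ahead of or behind it: that is not measured and must be felt (or seen).
- channel (a point): Middle of the channel's floor (top of the base plate): jig (0, 32, 20) mm, same axes as the jig. Two dark steel guides, 12 mm high and 8 mm thick, inner faces 19 mm either side, run along the jig's y from jig y = -5 to +70 mm; the blank lies between them on the plate, long side along y.
- stop (a joint): Travel of the blue stop along the jig's +y, m: 0 right back, 0.09 fully forward; its middle (handle, play centred) is then at jig y = -150 mm + travel. It slides stiffly, constant drag about 12 N both ways, and stays where it is left. It starts so far forward that the blank does not fit.
- handle (a joint): Position of the handle within its play in the stop, m: -0.006 = bearing on the rear lug (drawing back), +0.006 = bearing on the forward lug (pushing forwards). Within this 12 mm of play the handle moves with about 1 N and the stop does not move.
- handle_grip (a point): Grip point on the axis of the handle, an upright black round post 22 mm thick from 71 to 139 mm above the table; this point is at 116 mm. It stands on a steel dog between two blue lugs (tops 72 mm above the table, as wide as 45 mm in x). Pinch it from above, fingers before and behind it along the jig's y.
- nose_tip (a point): Middle of the flat face of the stop's nose (black pad, 28 mm across), which pushes the blank; 45 mm above the table; 95 mm ahead (+y) of the stop's middle. At joint stop = 0 it lies at jig y = -55 mm, and moves with the stop.
- blank: Loose light beech block, 32 (x) x 70 (y) x 50 (z) mm, about 0.1 kg, origin under its middle. Take it across its 32 mm.
- walnut: Loose dark walnut block of the same size as the blank, not to be used; origin under its middle.
- driver: Loose screwdriver with red handle, 200 mm long, lying on the table in front of the jig, origin under its middle, along its x. Leave it.
- spanner: Loose spanner, 180 mm long, 20 mm high, lying on the table in front of the jig, origin under its middle, along its x. Leave it.
Not all that is in view belongs to the job. What is shaped like the blank but pink or purple is not meant.

How it is judged:
By the outcome, as a careful person would: the job done as asked, in the order asked, and still so for the second after the job is handed in, with the robot touching nothing.
It also fails if it takes over 72 s, if anything falls off the work surface, if the arm or the gripper's body presses on something with over 40 N, if the wrist force passes 120 N, or if a joint passes its speed limit or range.

## Robot

A 7-joint arm with a two-finger parallel gripper is mounted at the origin on the work surface. World frame = base frame: x ahead of the robot, y to its left, z up, the work surface at z = 0. Lengths are in m, angles in rad, forces in N, time in s.
With the tool pointing down it reaches from about 0.4 to 0.9 m from the base axis. Payload 5.6 kg.
Tool frame: the origin (TCP) lies midway between the tips of the shut fingers; the grasp point (between the pads) lies 19 mm behind it (grip_point_offset is the distance from the TCP to the grasp point, in m); x points along the fingers, y is the direction in which the jaws open and shut, and the axes are right-handed (so a half turn about x gives the same grasp; the last joint's range is limited). The gripper opens to 92 mm and grips with 3 to 60 N. Pads are 20 mm wide; open, the fingers measure 128 mm over their backs; the gripper's body (75 mm by 189 mm) begins 69 mm behind the grasp point.
Start: joints at [1.291, 0.468, -0.012, 1.603, 0.006, 1.071, -0.056], TCP at [0.152, -0.632, 0.215] pointing down, gripper open.
Joint ranges: [-2.53, 2.53], [-0.31, 2.02], [-1.57, 1.55], [0.28, 2.44], [-1.29, 4.43], [0.15, 1.84], [-2.92, 2.92]. Speed limits (rad/s): [2.57, 2.57, 3.14, 3.14, 3.14, 3.14, 3.14].

## Interface

Orientations are given as a unit quaternion [w, x, y, z].
In Python, from bench import read_state, grab_frame, camera_info, sign_off, recognise, masks_of, grip_point_offset gives the robot as it stands.
- The arm moves only by the shell command python3 -m handwheel 'ROWS' [FORCE]. ROWS is JSON, a list that holds one entry, the list of rows, each a list of 5 numbers: the shift along the tool's x, y, z in cm, then the turn about the tool's x in degrees, then the gripper's target within -1 to 1 (shut at 1, half-way at 0, fully open at -1). A call has 1 to 8 rows; each row shifts and turns the commanded pose from where the row before left it, along the tool's axes as they then stand; what a row does not reach is not made up. A row lasts 1/10 s, in which the tool goes at most 50 mm and 8.59 degrees, less where a joint would pass 70% of its speed; a pose out of reach is approached as far as the arm can. A call with a gripper value outside its range is refused whole. The fingers move at their own pace and stop on an object; FORCE is the grip in N (left out, the last holds). Time passes only in rows, so rows that do not move let the fingers close. It gives the time, the measured TCP pose, the force and the opening at its end, in the units of the state.
- read_state(): the state, without advancing time (a new reading comes with each control period).
- grab_frame(name): name is "scene" or "side" or "wrist"; returns the picture (384x512x3 uint8, blue, green, red); there is no depth.
- camera_info(name): a dict with "fx", "fy", "cx", "cy" (pixels), "cam_to_world" (4x4, takes a point from camera to world coordinates). Camera axes: x right, y down, z forward; pixel columns grow to the right and rows downward; lengths in m; the calibration is good to about 2 mm. A picture is of the moment at which its call begins: read the wrist's pose just before it. camera_info takes no time and is no camera call; for the wrist camera it gives the pose at the moment of the call.
- sign_off(): hands the job in, once; it reports no verdict.
Trained networks look in the newest picture that a camera, given by its name, has taken for a name from the list of things; names that differ only in an ending like _2 or _b are one class to them, and where a whole thing is asked for, a point or a joint stands for the part that bears it (a point fixed in the world has none). Each returns a list of dicts, best first, with "confidence" (0 to 1); they miss things now and then, are a little off and sometimes report something else, mostly with a low value. They report only what shows in the picture. A call takes as long as a camera call. They do not tell look-alikes from the thing itself.
- recognise(camera, target): "extent" ([left, top, right, bottom] in pixels, round what is visible of it).
- masks_of(camera, target): "mask" (384x512 bool, what is visible of it) and "extent" ([left, top, right, bottom] in pixels, round what is visible of it).
The state is a dict: "clock": time; "qpos": joint angles; "qd": joint speeds; "joint_efforts": joint torques, N m; "eef_pos": TCP position; "tool_rot": TCP orientation; "force": force on the tool from outside, world axes, zero at the start; "torque": the same for the moment, N m; "width": finger opening in m.
Only numpy, scipy, OpenCV 4.12 (cv2) and the standard library are available. Lean on these libraries where they do the work, as an engineer would, in place of code of your own. Each camera call takes 0.05 s, during which the arm holds its last target.

## Working session

There is one attempt and no reset: what is moved stays moved. The work goes in short steps, Python scripts to look and compute and a shell command to move; the robot and the scene stay as the last step left them, time stands still between calls to the robot, and variables do not carry over. Pictures are saved under pics/ and viewed, and the job is handed in when it is done.

```bash
ls; mkdir -p pics; python3 - <<'E'
from bench import *
import cv2
print(read_state())
for n in ("scene","side","wrist"):
    f=grab_frame(n); cv2.imwrite(f"pics/{n}0.png",f)
    c=camera_info(n); print(n,c)
print(grip_point_offset)
E
```

```text
pics
{'clock': 0.0, 'qpos': array([ 1.29100484,  0.46837431, -0.01159391,  1.60360686,  0.00603065,
        1.07138923, -0.05631695]), 'qd': array([ 7.56704500e-04,  1.06485281e-03, -1.48669656e-03, -8.88442428e-05,
        3.90535310e-04,  1.75917751e-04,  3.78590458e-04]), 'joint_efforts': array([-8.11828031e-04, -5.20579076e+01, -1.31215455e-02, -2.43752968e+01,
       -5.68327680e-02,  1.72658893e-02,  1.83731549e-04]), 'eef_pos': array([ 0.15226369, -0.63132478,  0.21364915]), 'tool_rot': array([-0.08289335, -0.70203311, -0.08410041,  0.70228579]), 'force': array([-0.58535555,  0.23087473,  0.09077607]), 'torque': array([-0.01533186, -0.07079969, -0.044219  ]), 'width': 0.09193325320371674}
scene {'fx': 457.83427386691073, 'fy': 457.83427386691073, 'cx': 250.1348118846058, 'cy': 194.61667693057666, 'cam_to_world': array([[ 0.32351911,  0.63821059, -0.69858616,  1.18609985],
       [ 0.94606987, -0.2313959 ,  0.22673276, -0.12863544],
       [-0.01694672, -0.7342637 , -0.67865281,  0.77924145],
       [ 0.        ,  0.        ,  0.        ,  1.        ]])}
side {'fx': 399.02286745292747, 'fy': 399.02286745292747, 'cx': 256.663529708605, 'cy': 188.8179522637981, 'cam_to_world': array([[-8.15744375e-01, -3.90742969e-01,  4.26475142e-01,
         7.61238910e-03],
       [-5.78412042e-01,  5.50062710e-01, -6.02387355e-01,
         7.08984020e-01],
       [ 7.90551129e-04, -7.38072454e-01, -6.74721000e-01,
         8.28612576e-01],
       [ 0.00000000e+00,  0.00000000e+00,  0.00000000e+00,
         1.00000000e+00]])}
wrist {'fx': 275.6500198581898, 'fy': 275.6500198581898, 'cx': 254.18435753795396, 'cy': 190.4384461187092, 'cam_to_world': array([[ 0.23617734, -0.94329688, -0.23326221,  0.21788188],
       [-0.97170858, -0.22967721, -0.05505283, -0.61671541],
       [-0.00164385,  0.23966513, -0.97085422,  0.38383205],
       [ 0.        ,  0.        ,  0.        ,  1.        ]])}
0.0187
```

View pics/scene0.png

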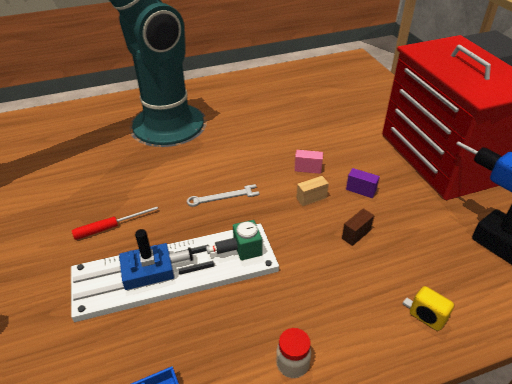

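View pics/side0.png

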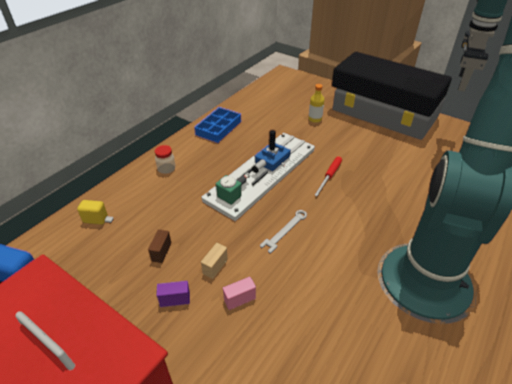

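View pics/wrist0.png

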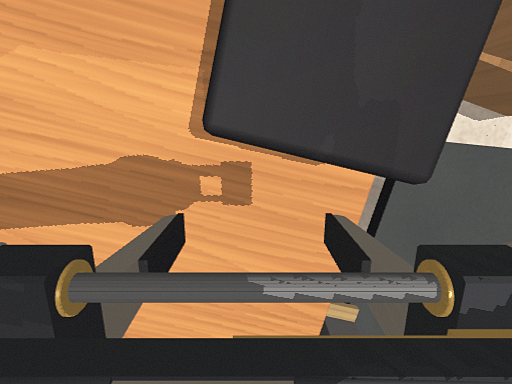

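The scene picture shows the jig (stop/handle near (143,250), gauge (247,240)), beech blank (312,190), walnut (358,227), spanner and driver on the robot's side of the jig. I'll measure next.

```bash
cat > h.py <<'E'
import numpy as np, cv2
from bench import *
def proj(c,P):
    P=np.atleast_2d(P); T=np.linalg.inv(c['cam_to_world']); q=P@T[:3,:3].T+T[:3,3]
    return np.c_[c['fx']*q[:,0]/q[:,2]+c['cx'], c['fy']*q[:,1]/q[:,2]+c['cy']]
def onplane(c,uv,z):
    uv=np.atleast_2d(uv).astype(float); d=np.c_[(uv[:,0]-c['cx'])/c['fx'],(uv[:,1]-c['cy'])/c['fy'],np.ones(len(uv))]
    R=c['cam_to_world'][:3,:3];o=c['cam_to_world'][:3,3]; d=d@R.T
    return o+d*((z-o[2])/d[:,2])[:,None]
def jig2w(p,P):
    P=np.atleast_2d(P).astype(float); c,s=np.cos(p[2]),np.sin(p[2])
    return np.c_[p[0]+c*P[:,0]-s*P[:,1], p[1]+s*P[:,0]+c*P[:,1], P[:,2]]
E
python3 - <<'E'
from h import *
res={}
for n in ("scene","side"):
    f=grab_frame(n)
    big=cv2.resize(f,None,fx=1,fy=1)
    for t in ("jig","gauge","stop","handle","blank","walnut","driver","spanner"):
        m=masks_of(n,t)
        for i,d in enumerate(m[:3]):
            print(n,t,round(d['confidence'],2),np.round(d['extent'],1))
            res[f"{n}_{t}_{i}"]=d['mask']
np.savez("masks.npz",**res)
s=cv2.imread("pics/scene0.png")[215:320,60:290]; cv2.imwrite("pics/sc_crop.png",cv2.resize(s,None,fx=3.4,fy=3.4,interpolation=cv2.INTER_CUBIC))
s=cv2.imread("pics/side0.png")[120:225,195:325]; cv2.imwrite("pics/si_crop.png",cv2.resize(s,None,fx=5,fy=5,interpolation=cv2.INTER_CUBIC))
E
```

```text
scene jig 0.64 [ 74.1 220.4 280.  319.1]
scene gauge 0.65 [205.7 222.7 262.  258.6]
scene stop 0.97 [120.1 228.6 194.4 291.3]
scene handle 0.91 [135.8 231.4 155.2 264.9]
scene blank 0.78 [297.3 177.9 330.3 206.9]
scene blank 0.74 [295.3 149.5 322.  173.1]
scene blank 0.57 [347.9 166.5 381.1 196.7]
scene walnut 0.77 [342.8 204.9 373.9 243.3]
scene driver 0.61 [ 75.5 209.2 153.6 240.4]
scene driver 0.36 [ 73.4 220.2 280.6 320.6]
scene spanner 0.91 [187.1 185.1 259.5 206.4]
scene spanner 0.64 [207.9 220.4 262.9 257.1]
side jig 0.94 [199.7 130.7 312.6 218. ]
side gauge 0.89 [216.3 174.7 246.6 203.9]
side stop 0.97 [252.5 131.8 291.1 170.7]
side handle 0.71 [268.1 127.6 275.7 149.8]
side handle 0.5 [252.3 132.4 293.2 171.6]
side handle 0.47 [147.5 229.9 173.4 262.4]
side blank 0.95 [153.3 279.2 194.4 308.8]
side blank 0.88 [199.6 243.1 228.9 277.7]
side blank 0.77 [222.  278.2 258.7 306.5]
side walnut 0.71 [147.6 231.8 172.6 263. ]
side walnut 0.71 [198.7 242.8 228.3 277.7]
side driver 0.71 [323.6 157.2 342.9 181.3]
side spanner 0.97 [258.2 209.6 303.1 249.6]
```

```bash
true
```

```text
(no output)
```

View pics/sc_crop.png

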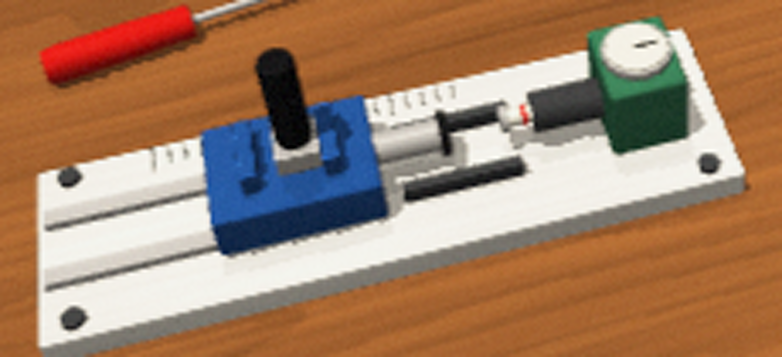

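View pics/si_crop.png

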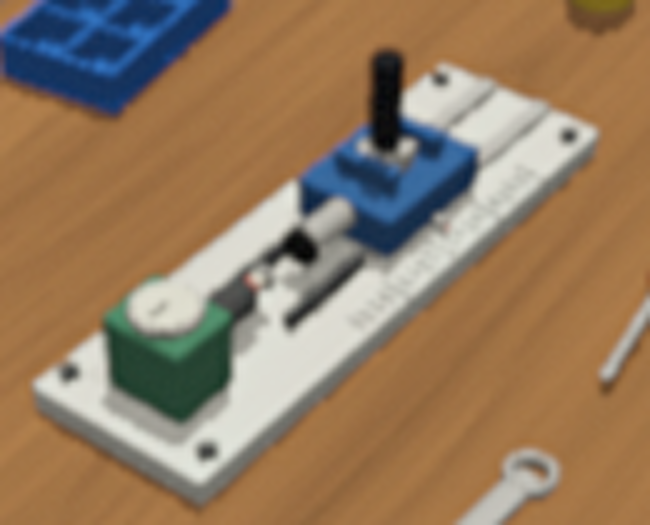

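```bash
cat > fit.py <<'E'
from h import *
from scipy.optimize import least_squares, minimize
J=np.array([[-65,-210,20],[65,-210,20],[65,210,20],[-65,210,20]])/1000.
obs={'scene':np.array([[71.2,266.2],[71.8,317],[279,268.5],[262,223.8]]),
'side':np.array([[314.6,146.4],[283.6,133],[202.4,197],[235,217]])}
C={n:camera_info(n) for n in obs}
for use in (['scene'],['side'],['scene','side']):
    r=lambda p:np.concatenate([(proj(C[n],jig2w(p,J))-obs[n]).ravel() for n in use])
    s=least_squares(r,[0.6,-0.2,0]); print(use,s.x,np.degrees(s.x[2]),np.round(s.fun,1))
M=np.load('masks.npz')
def fitbox(ms,p0):
    B=np.array([[x,y,z] for x in(-16,16) for y in(-35,35) for z in (0,50)])/1000.
    def cost(p):
        t=0
        for n,m in ms.items():
            a=np.zeros(m.shape,np.uint8); h=cv2.convexHull(proj(C[n],jig2w(p,B)).astype(np.float32))
            cv2.fillConvexPoly(a,np.round(h*16).astype(np.int32),255,cv2.LINE_AA,4)
            a=a/255.; t+=np.abs(a-m).sum()/m.sum()
        return t
    best=None
    for yaw in np.radians(np.arange(-90,90,20)):
        s=minimize(cost,[*p0,yaw],method='Nelder-Mead',options=dict(initial_simplex=[[*p0,yaw],[p0[0]+.01,p0[1],yaw],[p0[0],p0[1]+.01,yaw],[*p0,yaw+.3]]))
        if best is None or s.fun<best.fun: best=s
    return best
for nm,ks in dict(blank=('scene_blank_0','side_blank_1'),walnut=('scene_walnut_0','side_walnut_0')).items():
    for sub in (ks[:1],ks[1:],ks):
        ms={k.split('_')[0]:M[k].astype(float) for k in sub}
        n=list(ms)[0]; ys,xs=np.nonzero(ms[n]); p0=onplane(C[n],[xs.mean(),ys.mean()],.025)[0,:2]
        s=fitbox(ms,p0); print(nm,sub,np.round(s.x,4),np.degrees(s.x[2])%180,s.fun)
for n,e in dict(scene=[143.5,236],side=[272,131]).items(): print('handletop',onplane(C[n],e,.137))
E
python3 fit.py
```

```text
['scene'] [ 0.56133423 -0.09517778 -0.05505044] -3.154157888174319 [ 0.1 -0.5 -0.9  0.5  1.  -0.8 -0.1  0.4]
['side'] [ 0.55542212 -0.0963869  -0.04356358] -2.4960090604223657 [ 0.4 -0.2  0.1 -0.3 -0.9  0.2  0.4 -0. ]
['scene', 'side'] [ 0.55898743 -0.09570167 -0.05013944] -2.872778478486914 [-0.4 -0.9 -1.1 -0.1  0.3 -2.  -0.9 -0.5 -0.3 -0.3 -0.5 -0.4 -2.2 -0.4
 -1.2 -0.5]
blank ('scene_blank_0',) [0.4484 0.2717 0.3178] 18.206871220226674 0.15009600279280852
blank ('side_blank_1',) [0.4485 0.2666 0.201 ] 11.516855720220503 0.19846279975404796
blank ('scene_blank_0', 'side_blank_1') [0.4482 0.269  0.2189] 12.539192455438926 0.376227656872983
walnut ('scene_walnut_0',) [0.5908 0.3166 0.4622] 26.484723343282603 0.08901754927692863
walnut ('side_walnut_0',) [0.5953 0.3126 0.5211] 29.857371561048673 0.1468049090139653
walnut ('scene_walnut_0', 'side_walnut_0') [0.5921 0.3151 0.4814] 27.5834680817551 0.2651933293568943
handletop [[ 0.56537284 -0.14123058  0.137     ]]
handletop [[ 0.55791103 -0.14900368  0.137     ]]
```

```bash
cat >> h.py <<'E'
from scipy.spatial.transform import Rotation as Ro
def axes(q): return Ro.from_quat([q[1],q[2],q[3],q[0]]).as_matrix()
def plan(target,jaw_yaw,st=None):
    """jaw_yaw: world angle of jaw (tool y) line; prints tool-frame shift (before turn) & turn"""
    st=st or read_state(); R=axes(st['tool_rot'])
    d=R.T@(np.array(target)-st['eef_pos'])*100
    a=np.arctan2(R[1,1],R[0,1]); dy=(jaw_yaw-a+np.pi/2)%np.pi-np.pi/2
    sgn=np.sign(-1 if R[2,0]<0 else 1)  # tool x down => turn about tool x is -yaw
    print('pos',np.round(st['eef_pos'],4),'clock',round(st['clock'],2),'q7',round(st['qpos'][6],3),'w',round(st['width'],4),'F',np.round(st['force'],1))
    print('tool x',np.round(R[:,0],3),'tool y',np.round(R[:,1],3))
    print('shift cm',np.round(d,2),'dist',np.round(np.linalg.norm(d),1),'turn deg',np.round(np.degrees(dy)*sgn,2),'(other',np.round(np.degrees(dy)*sgn-180*np.sign(dy*sgn),1),')')
E
python3 - <<'E'
from h import *
C=camera_info('side');print('bottle',onplane(C,[316,120],0))
C=camera_info('scene')
print(onplane(C,[140.9,231.5],.139)); C=camera_info('side'); print(onplane(C,[272.2,130.5],.139))
plan([0.56,-0.15,0.30],-0.05+np.pi/2)
E
```

```text
bottle [[ 0.57165768 -0.47685915  0.        ]]
[[ 0.554062   -0.14401989  0.139     ]]
[[ 0.55731361 -0.14911034  0.139     ]]
pos [ 0.1525 -0.6319  0.2146] clock 1.05 q7 -0.056 w 0.0915 F [-0.5 -0.3 -0.1]
tool x [-0. -0. -1.] tool y [ 0.235 -0.972  0.   ]
shift cm [ -8.55 -37.29 -50.92] dist 63.7 turn deg 16.43 (other -163.6 )
```

```bash
python3 -m handwheel '[[[-4.3,0,0,0,-1],[-4.3,0,0,0,-1],[0,-2.7,-3.6,0,-1],[0,-2.7,-3.6,0,-1],[0,-2.7,-3.6,0,-1],[0,-2.7,-3.6,0,-1],[0,-2.7,-3.6,0,-1],[0,-2.7,-3.6,0,-1]]]'
python3 -m handwheel '[[[0,-2.7,-3.6,0,-1],[0,-2.7,-3.6,0,-1],[0,-2.7,-3.6,0,-1],[0,-2.7,-3.6,0,-1],[0,-2.7,-3.6,0,-1],[0,-2.7,-3.6,0,-1],[0,0,0,8.2,-1],[0,0,0,8.2,-1]]]'
python3 - <<'E'
from h import *
plan([0.557,-0.147,0.2],-0.05+np.pi/2)
for n in ("wrist",):
    f=grab_frame(n); cv2.imwrite(f"pics/{n}1.png",f)
E
```

```text
clock: 1.85
eef_pos: [0.3253, -0.4222, 0.3009]
tool_rot: [0.084, 0.702, 0.083, -0.702]
force: [0.6, -0.8, 0.3]
width: 0.0919
clock: 2.65
eef_pos: [0.4973, -0.2139, 0.3005]
tool_rot: [-0.018, 0.707, -0.018, -0.707]
force: [-0.5, -0.7, -0.4]
width: 0.092
pos [ 0.4973 -0.2139  0.3005] clock 2.65 q7 -1.342 w 0.092 F [-0.5 -0.7 -0.4]
tool x [ 0.  0. -1.] tool y [-0.052 -0.999 -0.   ]
shift cm [10.06 -6.98 -5.61] dist 13.5 turn deg -0.1 (other 179.9 )
```

View pics/wrist1.png

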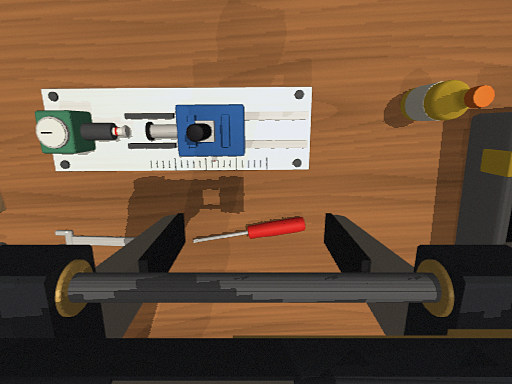

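The wrist view shows the whole jig from above (plate corners about (41,90), (311,87), (310,170), (55,172)); handle top at (199,131). I'll zoom for a fit.

```bash
python3 - <<'E'
from h import *
f=cv2.imread("pics/wrist1.png")[80:180,30:320]
cv2.imwrite("pics/w1c.png",cv2.resize(f,None,fx=2.75,fy=2.75,interpolation=cv2.INTER_CUBIC))
C=camera_info('wrist')
for p in ([0.559,-.0957,-.0501],[.5613,-.0952,-.0550]):
    J=np.array([[-65,-210,20],[65,-210,20],[65,210,20],[-65,210,20]])/1000.
    print(np.round(proj(C,jig2w(p,J)),1))
E
```

```text
[[307.  169.5]
 [310.2  86. ]
 [ 37.9  88.1]
 [ 53.2 171.3]]
[[306.4 168.8]
 [310.1  85.1]
 [ 37.3  85.8]
 [ 52.3 169.3]]
```

View pics/w1c.png

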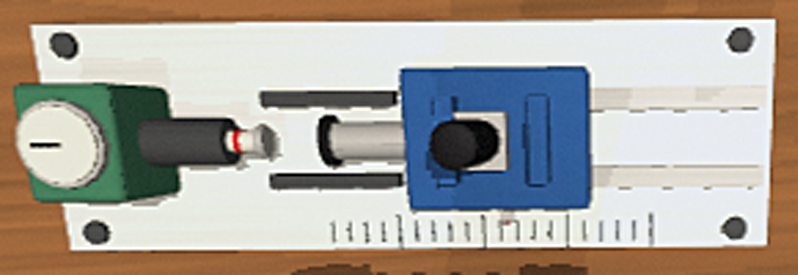

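```bash
cat > fit2.py <<'E'
from h import *
from scipy.optimize import least_squares
J=np.array([[-65,-210,20],[65,-210,20],[65,210,20],[-65,210,20]])/1000.
C=camera_info('wrist')
o=np.array([[308.9,169.8],[311.8,86.9],[40.9,88.7],[55.5,170.9]])
s=least_squares(lambda p:(proj(C,jig2w(p,J))-o).ravel(),[.56,-.09,-.05]); print(s.x,np.round(s.fun,1))
p=s.x
h=onplane(C,[196.5,132.],.139)[0]; print('handle',h)
def w2jig(p,P):
    d=np.array(P)[:2]-p[:2]; c,s_=np.cos(p[2]),np.sin(p[2]); return np.array([c*d[0]+s_*d[1],-s_*d[0]+c*d[1]])*1000
print('handle in jig',w2jig(p,h))
print('tip in jig',[w2jig(p,onplane(C,[30+u/2.75,80+140/2.75],.045)[0]) for u in (272,278)])
print('nose in jig',w2jig(p,onplane(C,[30+320/2.75,80+140/2.75],.045)[0]))
for cam in('scene','side'):
  print(cam, np.round(proj(camera_info(cam),jig2w(p,J)),1))
plan([h[0],h[1],.18],p[2]+np.pi/2)
E
python3 fit2.py
```

```text
[ 0.55815654 -0.09916272 -0.05152554] [ 0.1  0.3  0.7 -0.2 -0.7 -0.4 -0.2  0.6]
handle [ 0.556984   -0.15105266  0.139     ]
handle in jig [  1.50149076 -51.88146897]
tip in jig [array([ 0.69341157, 69.40212904]), array([ 0.67442127, 66.10734886])]
nose in jig [ 0.54149281 43.0445142 ]
scene [[ 69.2 265.3]
 [ 68.7 317. ]
 [277.6 266.8]
 [259.6 223.5]]
side [[315.  145.7]
 [283.9 132.2]
 [201.2 196. ]
 [234.7 215.8]]
pos [ 0.4968 -0.2149  0.3006] clock 2.7 q7 -1.347 w 0.0916 F [ 0.6 -0.4 -0.9]
tool x [-0. -0. -1.] tool y [-0.059 -0.998  0.   ]
shift cm [12.05 -6.73 -5.63] dist 14.9 turn deg -0.43 (other 179.6 )
```

```bash
python3 -m handwheel '[[[0,-3.3,-2.8,-0.4,-1],[0,-3.4,-2.8,0,-1],[4,0,0,0,-1],[4,0,0,0,-1],[4,0,0,0,-1],[0,0,0,0,-1]]]'
python3 - <<'E'
from h import *
plan([0.557,-0.151,0.097],-0.0515+np.pi/2)
f=grab_frame("wrist"); cv2.imwrite(f"pics/wrist2.png",f)
E
```

```text
clock: 3.3
eef_pos: [0.5516, -0.1508, 0.1756]
tool_rot: [0.015, -0.703, 0.013, 0.711]
force: [-1.5, -0.2, -0.1]
width: 0.0919
pos [ 0.5516 -0.1508  0.1756] clock 3.3 q7 -1.534 w 0.0919 F [-1.5 -0.2 -0.1]
tool x [-0.01   0.003 -1.   ] tool y [-0.041 -0.999 -0.002]
shift cm [ 7.85  0.02 -0.62] dist 7.9 turn deg 0.63 (other -179.4 )
```

View pics/wrist2.png

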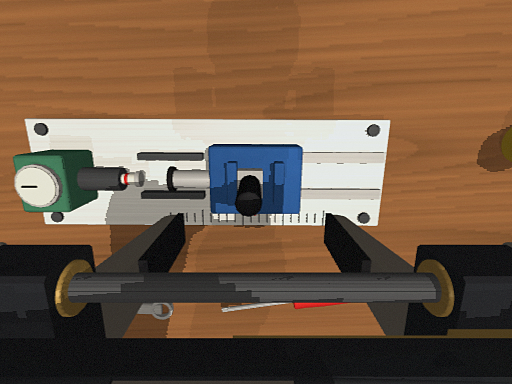

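The picture shows the handle top at (248,192), centred between the fingers (about 163–345).

```bash
python3 -m handwheel '[[[2.6,0,-0.4,0,-1],[2.6,0,0,0,-1],[2.6,0,0,0,-1],[0,0,0,0,-1],[0,0,0,0,1],[0,0,0,0,1],[0,0,0,0,1],[0,0,0,0,1]]]' 25
python3 - <<'E'
from h import *
plan([0.557,-0.151,0.097],-0.0515+np.pi/2)
E
```

```text
clock: 4.15
eef_pos: [0.5602, -0.1517, 0.1039]
tool_rot: [-0.015, 0.708, -0.015, -0.706]
force: [-0.6, 0.1, -0.5]
width: 0.0622
pos [ 0.5602 -0.1517  0.1039] clock 4.15 q7 -1.574 w 0.0622 F [-0.6  0.1 -0.5]
tool x [ 0.002 -0.001 -1.   ] tool y [-0.042 -0.999  0.001]
shift cm [ 0.69 -0.05  0.32] dist 0.8 turn deg 0.52 (other -179.5 )
```

```bash
python3 -m handwheel '[[[0.6,0,0.3,0.5,0.3],[0,0,0,0,1],[0,0,0,0,1],[0,0,0,0,1],[0,0,0,0,1],[0,0,0,0,1],[0,0,0,0,1],[0,0,0,0,1]]]' 25
python3 - <<'E'
from h import *
plan([0.557,-0.151,0.097],-0.0515+np.pi/2)
E
```

```text
clock: 4.95
eef_pos: [0.5564, -0.1511, 0.0965]
tool_rot: [0.018, -0.707, 0.018, 0.707]
force: [0.7, 0.4, -2.1]
width: 0.0214
pos [ 0.5564 -0.1511  0.0965] clock 4.95 q7 -1.584 w 0.0214 F [ 0.7  0.4 -2.1]
tool x [-0.  0. -1.] tool y [-0.051 -0.999 -0.   ]
shift cm [-0.05 -0.02 -0.06] dist 0.1 turn deg 0.02 (other -180.0 )
```

```bash
python3 -m handwheel '[[[0,0.8,0,0,1],[0,1,0,0,1],[0,1,0,0,1],[0,1,0,0,1],[0,1,0,0,1],[0,1,0,0,1],[0,1,0,0,1],[0,1,0,0,1]]]'
python3 - <<'E'
from h import *
plan([0.557,-0.151,0.097],-0.0515+np.pi/2)
f=grab_frame("wrist"); cv2.imwrite(f"pics/wrist3.png",f)
E
```

```text
clock: 5.75
eef_pos: [0.5531, -0.2241, 0.0965]
tool_rot: [0.019, -0.707, 0.015, 0.707]
force: [0.4, 12.4, 0.8]
width: 0.0215
pos [ 0.5531 -0.2241  0.0965] clock 5.75 q7 -1.446 w 0.0215 F [ 0.4 12.4  0.8]
tool x [-0.     0.006 -1.   ] tool y [-0.048 -0.999 -0.006]
shift cm [-0.01 -7.32 -0.04] dist 7.3 turn deg 0.21 (other -179.8 )
```

View pics/wrist3.png

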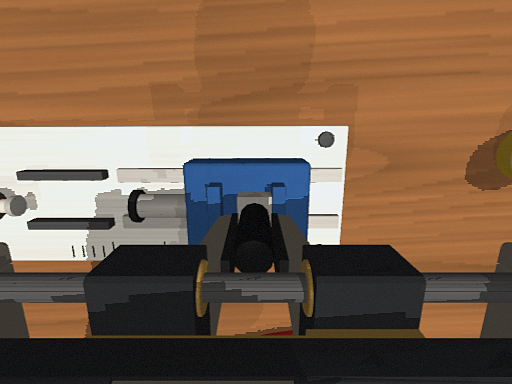

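The stop has slid back with 12 N drag; about 3 cm remains. Continuing in smaller steps.

```bash
python3 -m handwheel '[[[0,0.6,0,0,1],[0,0.6,0,0,1],[0,0.5,0,0,1],[0,0,0,0,1]]]'
python3 -m handwheel '[[[0,0.3,0,0,1],[0,0.3,0,0,1],[0,0,0,0,1]]]'
```

```text
clock: 6.2
eef_pos: [0.5523, -0.2423, 0.0965]
tool_rot: [-0.019, 0.707, -0.016, -0.707]
force: [1.5, 9.6, 0.2]
width: 0.022
clock: 6.5
eef_pos: [0.5523, -0.2426, 0.0964]
tool_rot: [0.02, -0.706, 0.012, 0.707]
force: [-0.3, 21.0, 3.8]
width: 0.0216
```

```bash
python3 -m handwheel '[[[0,0.3,0,0,1],[0,0,0,0,1]]]'
python3 - <<'E'
from h import *
plan([0.557,-0.151,0.097],-0.0515+np.pi/2)
for n in ("scene","side"):
  f=grab_frame(n); cv2.imwrite(f"pics/{n}3.png",f)
s=cv2.imread("pics/scene3.png")[180:330,50:290]; cv2.imwrite("pics/sc_crop3.png",cv2.resize(s,None,fx=3.3,fy=3.3,interpolation=cv2.INTER_CUBIC))
E
```

```text
clock: 6.7
eef_pos: [0.5523, -0.2427, 0.0963]
tool_rot: [0.021, -0.706, 0.01, 0.708]
force: [-0.2, 25.4, 4.8]
width: 0.0217
pos [ 0.5523 -0.2427  0.0963] clock 6.7 q7 -1.403 w 0.0217 F [-0.2 25.4  4.8]
tool x [-0.002  0.015 -1.   ] tool y [-0.044 -0.999 -0.014]
shift cm [ 0.07 -9.18 -0.06] dist 9.2 turn deg 0.44 (other -179.6 )
```

View pics/sc_crop3.png

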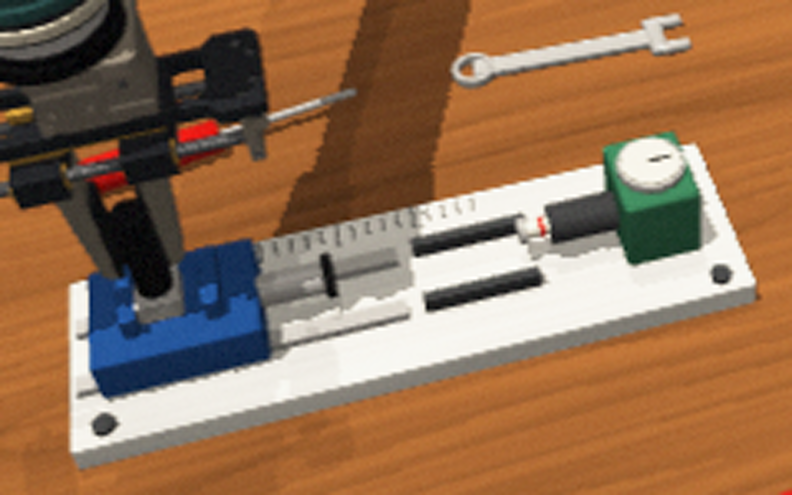

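The stop is against its rear end (force rises 12→25 N with no motion), nose at crop (328,275), well behind the guides. I'll relax, release and go up, then over to the blank.

```bash
python3 -m handwheel '[[[0,-0.5,0,0,1],[0,-0.5,0,0,1],[0,0,0,0,0.2],[0,0,0,0,0.2],[0,0,0,0,-0.2],[0,0,0,0,-0.2]]]'
python3 - <<'E'
from h import *
plan([0.40,0.2,0.25],0.25)
E
```

```text
clock: 7.4
eef_pos: [0.5513, -0.2465, 0.0967]
tool_rot: [0.018, -0.707, 0.019, 0.707]
force: [-0.5, 0.6, -0.0]
width: 0.0507
pos [ 0.5513 -0.2465  0.0967] clock 7.4 q7 -1.42 w 0.0507 F [-0.5  0.6 -0. ]
tool x [-0.    -0.001 -1.   ] tool y [-0.053 -0.999  0.001]
shift cm [-15.37 -43.77  17.47] dist 49.6 turn deg 72.65 (other -107.3 )
```

```bash
python3 -m handwheel '[[[-4,0,0,0,-1],[-4,0,0,-8.3,-1],[-4,0,0,-8.3,-1],[-3.4,0,0,-8.3,-1],[0,0,0,-8.3,-1],[0,0,0,-8.3,-1],[0,0,0,-8.3,-1],[0,0,0,-8.3,-1]]]'
python3 -m handwheel '[[[0,0,0,-8.3,-1],[0,0,0,-8.3,-1],[0,0,0,-8.3,-1],[0,0,0,-8.3,-1],[0,0,0,-8.3,-1],[0,0,0,-8.3,-1]]]'
python3 - <<'E'
from h import *
plan([0.40,0.2,0.25],0.25)
E
```

```text
clock: 8.2
eef_pos: [0.5513, -0.2459, 0.2508]
tool_rot: [-0.329, -0.626, -0.329, 0.626]
force: [-0.4, -0.2, -0.5]
width: 0.092
clock: 8.8
eef_pos: [0.5513, -0.2459, 0.2506]
tool_rot: [0.562, 0.429, 0.562, -0.429]
force: [0.2, -0.1, 0.1]
width: 0.0916
pos [ 0.5513 -0.2459  0.2506] clock 8.8 q7 0.373 w 0.0916 F [ 0.2 -0.1  0.1]
tool x [-0. -0. -1.] tool y [ 0.965  0.263 -0.   ]
shift cm [ 4.00e-02 -2.87e+00 -4.70e+01] dist 47.1 turn deg 0.92 (other -179.1 )
```

```bash
python3 -m handwheel '[[[0,-0.4,-4.6,0,-1],[0,-0.4,-4.6,0,-1],[0,-0.4,-4.6,0,-1],[0,-0.4,-4.6,0,-1],[0,-0.4,-4.6,0,-1],[0,-0.4,-4.6,0,-1],[0,-0.4,-4.6,0,-1]]]'
python3 -m handwheel '[[[0,0,-4.6,0,-1],[0,0,-4.6,0,-1],[0,0,0,0,-1]]]'
python3 - <<'E'
from h import *
plan([0.4485,0.269,0.15],0.25)
f=grab_frame("wrist"); cv2.imwrite(f"pics/wrist4.png",f)
C=camera_info('wrist')
m=masks_of("wrist","blank")
for i,d in enumerate(m): print(d['confidence'],d['extent'])
np.savez('wm.npz',*[d['mask'] for d in m]); np.save('wc.npy',C,allow_pickle=True)
E
```

```text
clock: 9.5
eef_pos: [0.4407, 0.0596, 0.2508]
tool_rot: [0.561, 0.431, 0.56, -0.431]
force: [-0.6, 0.4, 0.0]
width: 0.0917
clock: 9.8
eef_pos: [0.4159, 0.153, 0.2514]
tool_rot: [0.563, 0.429, 0.563, -0.427]
force: [1.0, -0.4, -0.2]
width: 0.0921
pos [0.4159 0.153  0.2514] clock 9.8 q7 -0.31 w 0.0921 F [ 1.  -0.4 -0.2]
tool x [ 0.002  0.002 -1.   ] tool y [0.964 0.267 0.002]
shift cm [ 10.17   6.22 -10.29] dist 15.7 turn deg 1.17 (other -178.8 )
0.95 [309.2, 2.2, 362.6, 28.4]
0.92 [281.7, 62.6, 319.4, 121.7]
0.63 [201.6, 1.5, 256.4, 71.4]
```

View pics/wrist4.png

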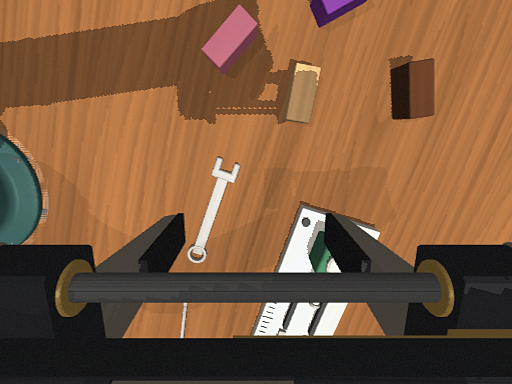

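Beech blank is at (282–320, 62–122), pink at (230,37), walnut (412,88). Fitting from the wrist mask.

```bash
cat > fb.py <<'E'
from h import *
from scipy.optimize import minimize
def fitbox(C,m,p0,yaws,z0=0.0):
    B=np.array([[x,y,z] for x in(-16,16) for y in(-35,35) for z in (0,50)])/1000.+[0,0,z0]
    def cost(p):
        a=np.zeros(m.shape,np.uint8); h=cv2.convexHull(proj(C,jig2w(p,B)).astype(np.float32))
        cv2.fillConvexPoly(a,np.round(h*16).astype(np.int32),255,cv2.LINE_AA,4)
        return np.abs(a/255.-m).sum()/m.sum()
    return min((minimize(cost,[*p0,y],method='Nelder-Mead',options=dict(initial_simplex=[[*p0,y],[p0[0]+.01,p0[1],y],[p0[0],p0[1]+.01,y],[*p0,y+.3]])) for y in yaws),key=lambda s:s.fun)
E
python3 - <<'E'
from fb import *
C=np.load('wc.npy',allow_pickle=True).item(); m=np.load('wm.npz')['arr_1'].astype(float)
s=fitbox(C,m,[.4485,.269],[0,.2,.4]); print(s.x,s.fun)
f=cv2.imread('pics/wrist4.png')
B=np.array([[x,y,z] for z in (0,50) for x,y in((-16,-35),(16,-35),(16,35),(-16,35))])/1000.
for h in proj(C,jig2w(s.x,B)).reshape(2,4,2): cv2.polylines(f,[np.round(h).astype(int)],True,(0,0,255))
cv2.imwrite('pics/w4c.png',cv2.resize(f[40:140,230:350],None,fx=5,fy=5))
plan([*s.x[:2],0.15],s.x[2])
E
```

```text
[0.4505417  0.26414633 0.07377603] 0.1391957037592107
pos [0.4176 0.1479 0.2507] clock 9.9 q7 -0.307 w 0.0922 F [ 0.4 -0.3 -0.7]
tool x [ 0.001 -0.001 -1.   ] tool y [0.966 0.26  0.   ]
shift cm [ 10.07   6.2  -10.38] dist 15.7 turn deg 10.86 (other -169.1 )
```

View pics/w4c.png

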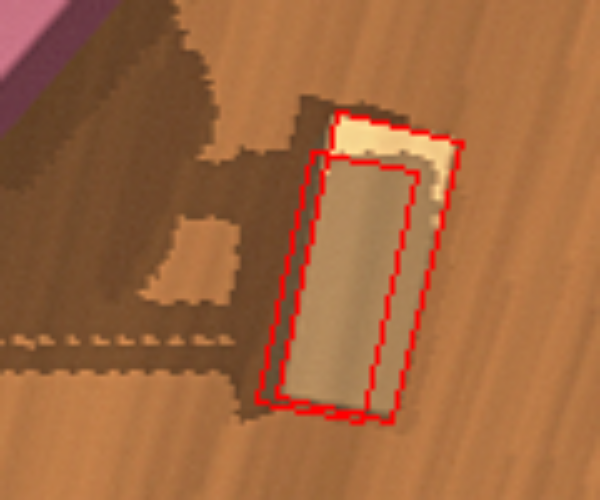

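```bash
python3 -m handwheel '[[[0,3,-2.5,6,-1],[0,3,-2.5,0,-1],[3,0,0,0,-1],[3,0,0,0,-1],[0,0,0,0,-1],[0,0,0,0,-1]]]'
python3 - <<'E'
from fb import *
C=camera_info('wrist'); f=grab_frame("wrist"); 
mm=masks_of("wrist","blank")
for d in mm: print(d['confidence'],np.round(d['extent']))
d=min(mm,key=lambda d:abs((d['extent'][0]+d['extent'][2])/2-260)+abs((d['extent'][1]+d['extent'][3])/2-110))
s=fitbox(C,d['mask'].astype(float),[.4485,.268],[0,.2,.4]); print(s.x,s.fun)
B=np.array([[x,y,z] for z in (0,50) for x,y in((-16,-35),(16,-35),(16,35),(-16,35))])/1000.
for h in proj(C,jig2w(s.x,B)).reshape(2,4,2): cv2.polylines(f,[np.round(h).astype(int)],True,(0,0,255))
cv2.imwrite('pics/w5.png',cv2.resize(f,None,fx=1.5,fy=1.5))
plan([*s.x[:2],0.12],s.x[2])
E
```

```text
clock: 10.5
eef_pos: [0.4665, 0.2076, 0.1907]
tool_rot: [0.537, 0.46, 0.537, -0.46]
force: [-0.0, 0.1, 1.3]
width: 0.0923
0.56 [125.  33. 191. 110.]
0.55 [242.   0. 315.  45.]
[ 0.79839712 -0.25484408  0.68998628] 1.0
pos [0.4672 0.2084 0.192 ] clock 10.6 q7 -0.663 w 0.0919 F [ 0.8 -0.1  1. ]
tool x [ 0.002  0.    -1.   ] tool y [0.988 0.154 0.002]
shift cm [ 7.25 25.57 50.88] dist 57.4 turn deg -30.66 (other 149.3 )
```

View pics/w5.png

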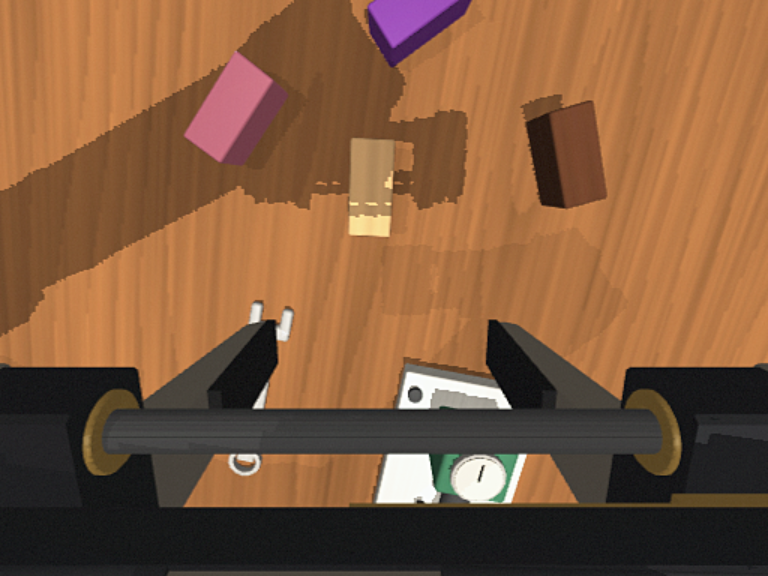

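Beech at (350–395,138–237) in the 1.5× picture; the network missed it, so I use these corners by hand.

```bash
python3 - <<'E'
from fb import *
f=cv2.imread('pics/w5.png')[125:250,335:410]; cv2.imwrite('pics/w5c.png',cv2.resize(f,None,fx=4.5,fy=4.5,interpolation=cv2.INTER_CUBIC))
C=camera_info('wrist')
m=np.zeros((384,512),np.uint8); cv2.fillConvexPoly(m,np.round(np.array([(350,138),(395,140),(390,237),(349,235)])/1.5*16).astype(np.int32),255,cv2.LINE_AA,4)
s=fitbox(C,m/255.,[.4485,.268],[0,.2,.4]); print(s.x,s.fun)
B=np.array([[x,y,z] for z in (0,50) for x,y in((-16,-35),(16,-35),(16,35),(-16,35))])/1000.
print(np.round(proj(C,jig2w(s.x,B))*1.5))
print(onplane(C,np.array([(350,138),(395,140),(390,237),(349,235)])/1.5,.05))
plan([*s.x[:2],0.12],s.x[2])
E
```

```text
[0.45060564 0.26900693 0.11827749] 0.019398873677439213
[[353. 229.]
 [389. 230.]
 [393. 146.]
 [354. 144.]
 [348. 236.]
 [391. 237.]
 [395. 140.]
 [350. 138.]]
[[0.43052167 0.30177467 0.05      ]
 [0.46248387 0.30545763 0.05      ]
 [0.47012053 0.23637936 0.05      ]
 [0.43933009 0.23306061 0.05      ]]
pos [0.4672 0.2084 0.192 ] clock 10.6 q7 -0.663 w 0.0919 F [ 0.8 -0.1  1. ]
tool x [ 0.002  0.    -1.   ] tool y [0.988 0.154 0.002]
shift cm [ 7.2  -0.72 -6.24] dist 9.6 turn deg 2.09 (other -177.9 )
```

View pics/w5c.png

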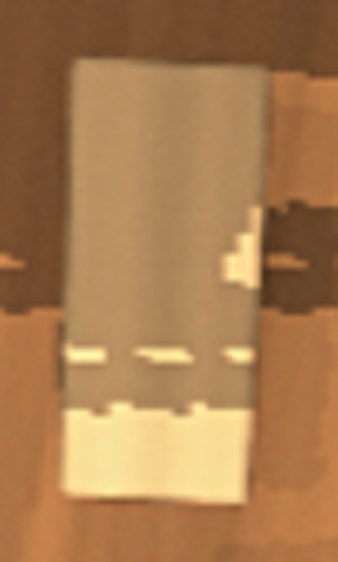

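```bash
python3 -m handwheel '[[[0,-0.4,-3.1,0,-1],[0,-0.3,-3.1,2.1,-1],[3,0,0,0,-1],[4,0,0,0,-1],[0,0,0,0,-1],[0,0,0,0,-1]]]'
python3 - <<'E'
from fb import *
plan([.4506,.2690,.021],.118)
f=grab_frame("wrist"); cv2.imwrite('pics/w6.png',f)
E
```

```text
clock: 11.2
eef_pos: [0.45, 0.2692, 0.1219]
tool_rot: [0.529, 0.47, 0.529, -0.469]
force: [-0.3, -0.3, 0.6]
width: 0.0919
pos [0.45   0.2692 0.1219] clock 11.2 q7 -0.906 w 0.0919 F [-0.3 -0.3  0.6]
tool x [ 0.001  0.    -1.   ] tool y [0.993 0.119 0.001]
shift cm [10.09  0.05  0.03] dist 10.1 turn deg 0.08 (other -179.9 )
```

View pics/w6.png

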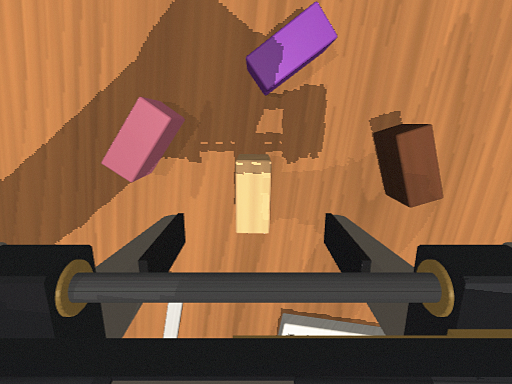

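The beech blank sits centred between the open fingers at (253,195), and there is clearance on both sides. Descending and gripping.

```bash
python3 -m handwheel '[[[3,0,0,0,-1],[3,0,0,0,-1],[3,0,0,0,-1],[1.1,0,0,0,-1],[0,0,0,0,-1],[0,0,0,0,0],[0,0,0,0,1],[0,0,0,0,1]]]' 20
python3 -m handwheel '[[[0,0,0,0,1],[0,0,0,0,1],[0,0,0,0,1],[0,0,0,0,1],[0,0,0,0,1]]]' 20
python3 - <<'E'
from fb import *
plan([.4506,.2690,.15],.118)
E
```

```text
clock: 12.05
eef_pos: [0.4503, 0.2694, 0.0209]
tool_rot: [0.529, 0.47, 0.529, -0.469]
force: [-0.4, 0.2, -0.2]
width: 0.07
clock: 12.55
eef_pos: [0.4493, 0.269, 0.0195]
tool_rot: [0.529, 0.469, 0.529, -0.469]
force: [-0.2, -0.2, 1.6]
width: 0.0319
pos [0.4493 0.269  0.0195] clock 12.55 q7 -1.035 w 0.0319 F [-0.2 -0.2  1.6]
tool x [-0. -0. -1.] tool y [ 0.993  0.12  -0.   ]
shift cm [-1.305e+01  1.300e-01  1.000e-02] dist 13.1 turn deg 0.11 (other -179.9 )
```

```bash
python3 -m handwheel '[[[-3,0,0,0,1],[-4,0,0,0,1],[-4,0,0,0,1],[-4,0,0,0,1],[0,0,0,3.2,1],[0,0,0,3.3,1],[0,0,0,3.3,1],[0,0,0,0,1]]]'
python3 - <<'E'
from fb import *
plan([.5594,-.087,.17],-.0515)
E
```

```text
clock: 13.35
eef_pos: [0.4492, 0.2688, 0.1695]
tool_rot: [-0.487, -0.513, -0.487, 0.513]
force: [-0.4, 0.6, -1.4]
width: 0.0318
pos [0.4492 0.2688 0.1695] clock 13.35 q7 -1.002 w 0.0318 F [-0.4  0.6 -1.4]
tool x [-0. -0. -1.] tool y [ 0.999 -0.051  0.   ]
shift cm [-3.000e-02  1.283e+01  3.497e+01] dist 37.2 turn deg 0.01 (other -180.0 )
```

```bash
python3 -m handwheel '[[[0,1.6,4.3,0,1],[0,1.6,4.4,0,1],[0,1.6,4.4,0,1],[0,1.6,4.4,0,1],[0,1.6,4.4,0,1],[0,1.6,4.4,0,1],[0,1.6,4.3,0,1],[0,1.6,4.3,0,1]]]'
python3 -m handwheel '[[[0,0,0,0,1],[0,0,0,0,1]]]'
python3 - <<'E'
from fb import *
plan([.5594,-.087,.17],-.0515)
C=camera_info('wrist')
np.save('wc7.npy',C,allow_pickle=True)
f=grab_frame("wrist"); cv2.imwrite('pics/w7.png',f)
f=grab_frame("scene"); cv2.imwrite('pics/s7.png',cv2.resize(f[130:320,50:330],None,fx=2.8,fy=2.8,interpolation=cv2.INTER_CUBIC))
E
```

```text
clock: 14.15
eef_pos: [0.5594, -0.0881, 0.1693]
tool_rot: [-0.487, -0.512, -0.488, 0.512]
force: [1.3, 1.1, -0.7]
width: 0.0322
clock: 14.35
eef_pos: [0.559, -0.0871, 0.1689]
tool_rot: [-0.486, -0.513, -0.487, 0.513]
force: [0.4, 0.5, -1.6]
width: 0.032
pos [ 0.559  -0.0871  0.1689] clock 14.35 q7 -0.287 w 0.032 F [ 0.4  0.5 -1.6]
tool x [-0.001  0.001 -1.   ] tool y [ 0.999 -0.053 -0.001]
shift cm [-0.11  0.04 -0.01] dist 0.1 turn deg -0.08 (other 179.9 )
```

View pics/w7.png

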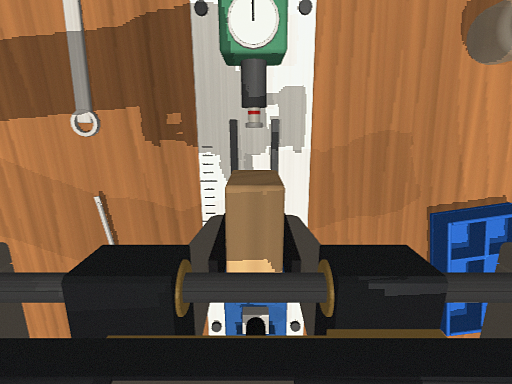

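View pics/s7.png

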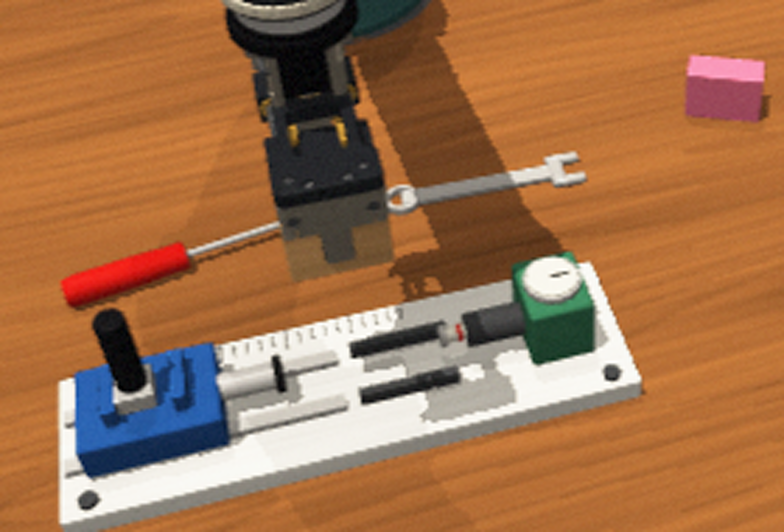

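The wrist view shows both guides (230–238 and 271–279 px, front ends near row 120), plunger disc at (255,122) and the blank held straight. Measuring the channel directly.

```bash
python3 - <<'E'
from fb import *
f=cv2.imread('pics/w7.png')[90:180,205:305]; cv2.imwrite('pics/w7c.png',cv2.resize(f,None,fx=6,fy=6,interpolation=cv2.INTER_CUBIC))
E
```

```text
(no output)
```

View pics/w7c.png

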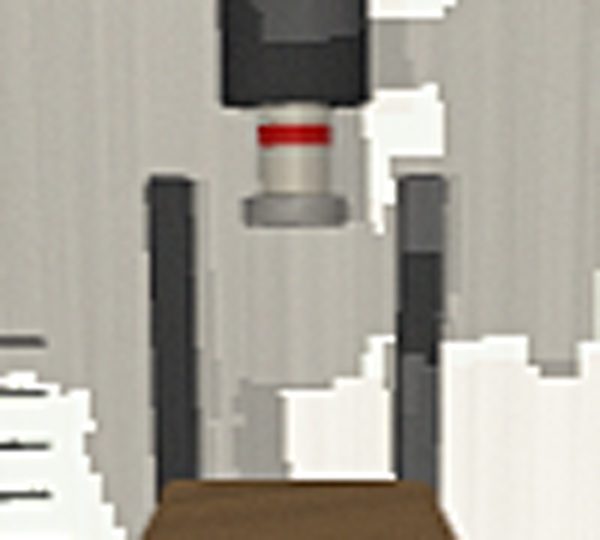

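```bash
python3 - <<'E'
from fb import *
C=np.load('wc7.npy',allow_pickle=True).item()
g=lambda u,v,z: onplane(C,[205+u/6,90+v/6],z)[0]
for v in(180,470):
    for u in ((149,193,402,443) if v==180 else (158,196,398,438)): print(u,v,np.round(g(u,v,.032),4))
print('tip',np.round(g(296,222,.045),4), np.round(g(296,222,.036),4),np.round(g(296,200,.054),4))
print('barrel rim', g(295,105,.058))
T=np.linalg.inv(C['cam_to_world'])
# predicted blank in hand
B=np.array([[x,y,z] for z in (-19.5,30.5) for x,y in((-16,-35),(16,-35),(16,35),(-16,35))])/1000.
print(np.round(proj(C,jig2w([.559,-.0871,-.0525],B+[0,0,.1689])),1))
E
```

```text
149 180 [ 0.5367 -0.0169  0.032 ]
193 180 [ 0.5446 -0.0173  0.032 ]
402 180 [ 0.5821 -0.0192  0.032 ]
443 180 [ 0.5895 -0.0196  0.032 ]
158 470 [ 0.5345 -0.0695  0.032 ]
196 470 [ 0.5417 -0.0699  0.032 ]
398 470 [ 0.5795 -0.0718  0.032 ]
438 470 [ 0.587  -0.0722  0.032 ]
tip [ 0.5627 -0.0254  0.045 ] [ 0.5627 -0.0255  0.036 ] [ 0.5629 -0.0217  0.054 ]
barrel rim [ 0.56349097 -0.00662833  0.058     ]
[[232.4 260.6]
 [274.7 260.7]
 [276.7 169. ]
 [230.6 168.9]
 [225.7 302.6]
 [280.9 302.7]
 [284.2 184.8]
 [222.5 184.7]]
```

```bash
python3 -m handwheel '[[[0,0.06,-1.1,0,1],[3,0,0,0,1],[3,0,0,0,1],[3,0,0,0,1],[2,0,0,0,1],[0,0,0,0,1],[0,0,0,0,1]]]'
python3 - <<'E'
from fb import *
plan([.5604,-.076,.0405],-.0495)
C=camera_info('wrist')
np.save('wc8.npy',C,allow_pickle=True)
f=grab_frame("wrist"); cv2.imwrite('pics/w8.png',cv2.resize(f[0:340,130:380],None,fx=2.35,fy=1.75,interpolation=cv2.INTER_CUBIC))
f=grab_frame("scene"); cv2.imwrite('pics/s8.png',cv2.resize(f[180:320,50:290],None,fx=3.3,fy=3.3,interpolation=cv2.INTER_CUBIC))
E
```

```text
clock: 15.15
eef_pos: [0.5608, -0.0733, 0.0601]
tool_rot: [0.488, 0.512, 0.488, -0.512]
force: [0.5, 0.3, -1.5]
width: 0.0318
pos [ 0.5608 -0.0733  0.0601] clock 15.15 q7 -0.411 w 0.0318 F [ 0.5  0.3 -1.5]
tool x [ 0.     0.001 -1.   ] tool y [ 0.999 -0.049  0.   ]
shift cm [ 1.96 -0.02  0.28] dist 2.0 turn deg 0.05 (other -180.0 )
```

View pics/w8.png

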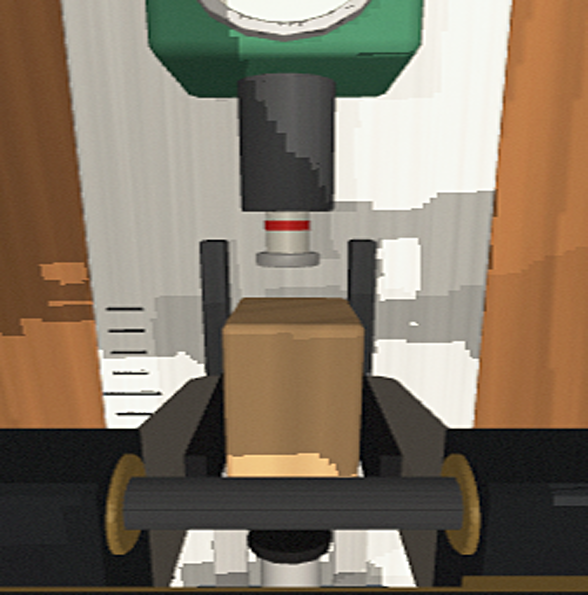

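View pics/s8.png

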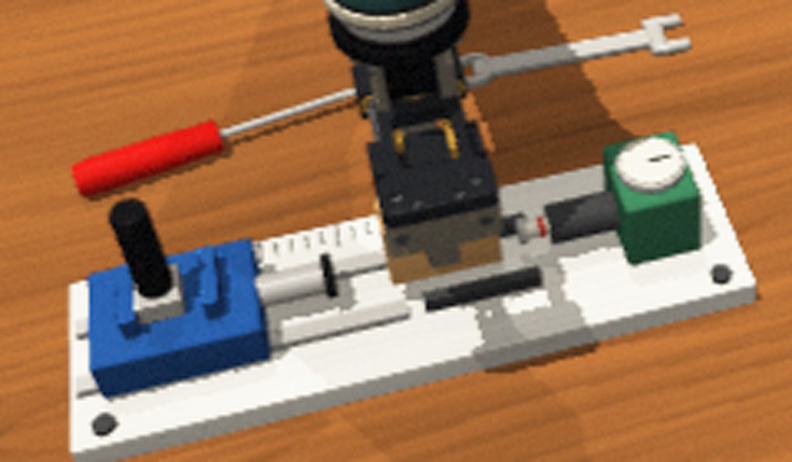

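```bash
python3 - <<'E'
from fb import *
f=grab_frame("wrist"); cv2.imwrite('pics/w8raw.png',f); f=f[130:220,205:305]; cv2.imwrite('pics/w8c.png',cv2.resize(f,None,fx=6,fy=6,interpolation=cv2.INTER_CUBIC))
E
```

```text
(no output)
```

View pics/w8c.png

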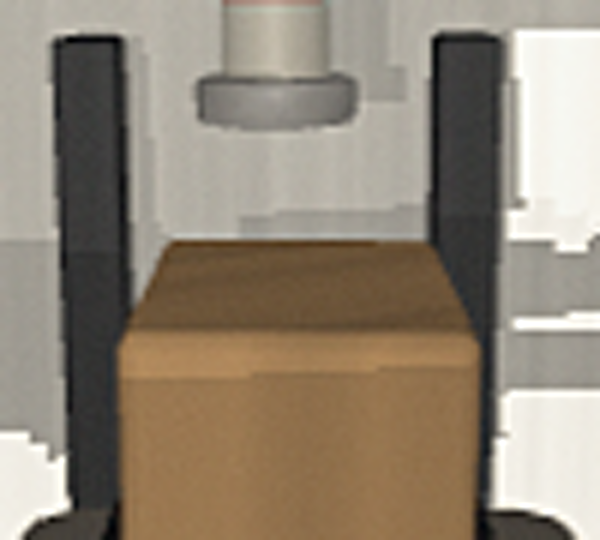

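```bash
python3 - <<'E'
from fb import *
C=camera_info('wrist'); st=read_state(); print(st['eef_pos'],st['clock'])
g=lambda u,v,z: onplane(C,[205+u/6,130+v/6],z)[0]
for v,us in((60,(55,123,433,500)),(240,(62,128,433,498))): print([np.round(g(u,v,.032),4) for u in us])
zb=st['eef_pos'][2]-.0195
print('blank bottom front', g(172,242,zb),g(434,242,zb)); print('top front',g(120,335,zb+.05),g(478,335,zb+.05))
print('tip',g(277,125,.045))
B=np.array([[x,y,z] for z in (-19.5,30.5) for x,y in((-16,-35),(16,-35),(16,35),(-16,35))])/1000.
print(np.round((proj(C,jig2w([*st['eef_pos'][:2],-.049],B+[0,0,st['eef_pos'][2]]))-[205,130])*6,1))
E
```

```text
[ 0.56159036 -0.07457022  0.06112144] 15.3
[array([ 0.5363, -0.0191,  0.032 ]), array([ 0.5444, -0.0195,  0.032 ]), array([ 0.5811, -0.0213,  0.032 ]), array([ 0.589 , -0.0217,  0.032 ])]
[array([ 0.5354, -0.0406,  0.032 ]), array([ 0.5434, -0.041 ,  0.032 ]), array([ 0.5805, -0.0429,  0.032 ]), array([ 0.5884, -0.0433,  0.032 ])]
blank bottom front [ 0.54949216 -0.03993684  0.04162144] [ 0.57982219 -0.04143251  0.04162144]
top front [ 0.54847945 -0.03946336  0.09162144] [ 0.57940591 -0.04099421  0.09162144]
tip [ 0.56237847 -0.02672881  0.045     ]
[[ 164.   783.7]
 [ 418.2  783.4]
 [ 429.1  233.4]
 [ 152.7  233.5]
 [ 125.8 1036. ]
 [ 457.2 1035.4]
 [ 476.5  328.3]
 [ 106.1  328.5]]
```

The blank bottom edge (172–435 in the crop) is about 2.3 mm to the +x side of the guides' middle (280). Shifting and looking again.

```bash
python3 -m handwheel '[[[0,-0.23,0,0,1],[0.8,0,0.1,0,1],[0,0,0,0,1],[0,0,0,0,1]]]'
python3 - <<'E'
from fb import *
print(read_state()['eef_pos'])
f=grab_frame("wrist"); f=f[130:220,205:305]; cv2.imwrite('pics/w9c.png',cv2.resize(f,None,fx=6,fy=6,interpolation=cv2.INTER_CUBIC))
E
```

```text
clock: 15.7
eef_pos: [0.5579, -0.0762, 0.0513]
tool_rot: [-0.487, -0.513, -0.487, 0.513]
force: [0.1, -0.5, -1.0]
width: 0.0321
[ 0.5578629  -0.07621127  0.05129399]
```

View pics/w9c.png

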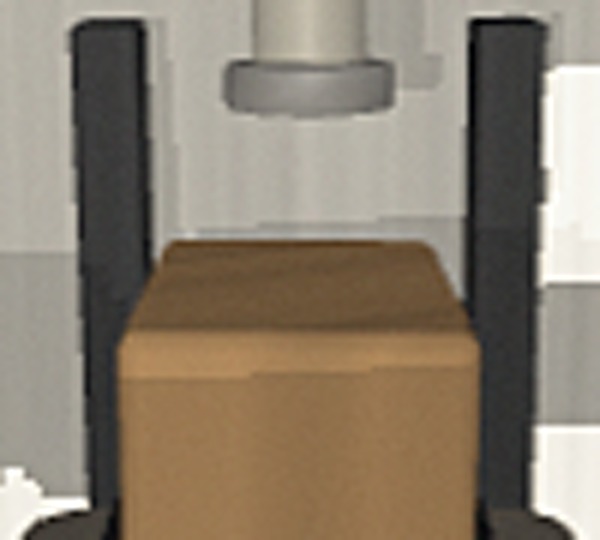

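Now the blank (165–437) sits about 0.8 mm to the −x side of the guides' middle (308): correct slightly and lower.

```bash
python3 -m handwheel '[[[0,0.08,0,0,1],[0.4,0,0,0,1],[0.4,0,0,0,1],[0.2,0,0,0,1],[0,0,0,0,1]]]'
python3 - <<'E'
from fb import *
st=read_state();print(st['eef_pos'],st['force'])
f=grab_frame("wrist"); f=f[130:220,205:305]; cv2.imwrite('pics/w10c.png',cv2.resize(f,None,fx=6,fy=6,interpolation=cv2.INTER_CUBIC))
E
```

```text
clock: 16.25
eef_pos: [0.5586, -0.076, 0.041]
tool_rot: [-0.487, -0.512, -0.487, 0.513]
force: [0.4, 1.2, -2.1]
width: 0.032
[ 0.55856249 -0.07601482  0.04101985] [ 0.42937613  1.21758917 -2.1032118 ]
```

View pics/w10c.png

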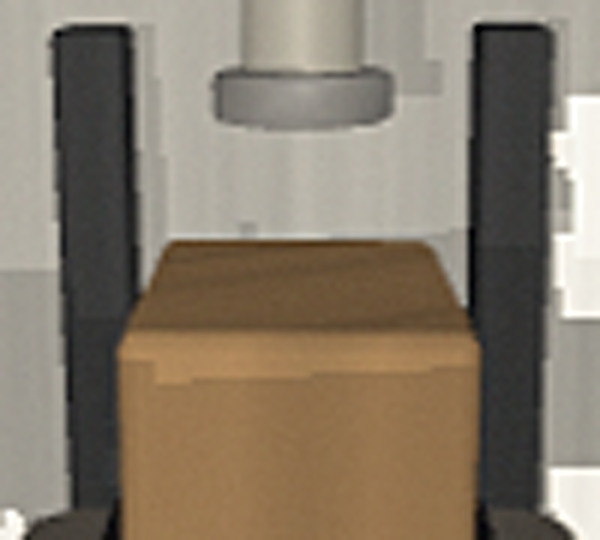

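```bash
python3 -m handwheel '[[[0.12,0,0,0,1],[0,0,0,0,1],[0,0,0,0,0.5],[0,0,0,0,0.2],[0,0,0,0,-0.2],[0,0,0,0,-0.2],[0,0,0,0,-0.2]]]'
python3 -m handwheel '[[[-2,0,0,0,-0.2],[-4,0,0,0,-0.5],[-4,0,0,0,-1],[-4,0,0,0,-1],[-2,0,0,0,-1],[0,0,0,0,-1]]]'
python3 - <<'E'
from fb import *
C=camera_info('wrist');plan([.5523,-.243,.15],-.0515+np.pi/2)
f=grab_frame("wrist"); cv2.imwrite('pics/w11.png',f)
f=grab_frame("scene"); cv2.imwrite('pics/s11.png',cv2.resize(f[180:320,50:290],None,fx=3.3,fy=3.3,interpolation=cv2.INTER_CUBIC))
E
```

```text
clock: 17.0
eef_pos: [0.559, -0.0761, 0.0405]
tool_rot: [0.487, 0.513, 0.487, -0.513]
force: [-0.8, 0.3, -0.4]
width: 0.0552
clock: 17.6
eef_pos: [0.5609, -0.0761, 0.2037]
tool_rot: [0.489, 0.514, 0.485, -0.512]
force: [-0.2, -0.8, 0.5]
width: 0.0914
pos [ 0.5609 -0.0761  0.2037] clock 17.6 q7 -0.281 w 0.0914 F [-0.2 -0.8  0.5]
tool x [ 0.006 -0.002 -1.   ] tool y [ 0.999 -0.051  0.006]
shift cm [ 5.39 -0.03 16.71] dist 17.6 turn deg -90.0 (other 90.0 )
```

View pics/w11.png

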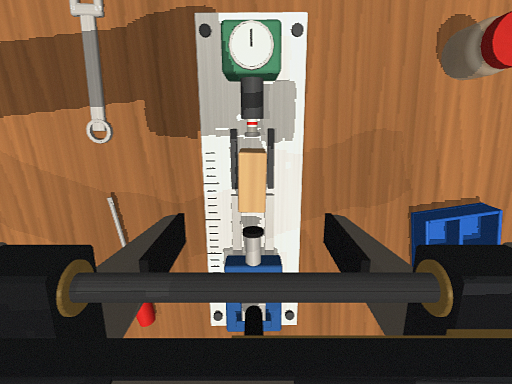

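View pics/s11.png

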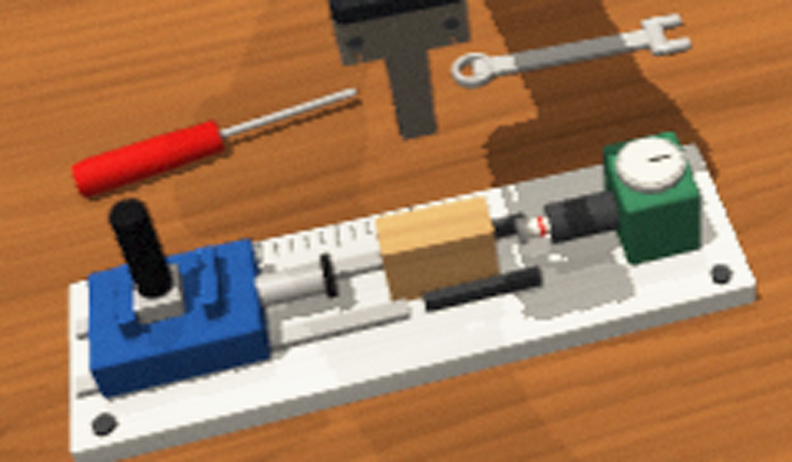

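The blank lies in the channel between the guides, clear of nose and plunger. Now back to the handle.

```bash
python3 -m handwheel '[[[0,0,4.2,0,-1],[0,0,4.2,0,-1],[0,0,4.2,0,-1],[0,0,4.1,0,-1],[0,0,0,8.2,-1],[0,0,0,8.2,-1],[0,0,0,8.2,-1],[0,0,0,8.2,-1]]]'
python3 -m handwheel '[[[0,0,0,8.2,-1],[0,0,0,8.2,-1],[0,0,0,8.2,-1],[0,0,0,8.2,-1],[0,0,0,8.2,-1],[0,0,0,8.2,-1],[0,0,0,8.0,-1],[0,0,0,0,-1]]]'
python3 - <<'E'
from fb import *
C=camera_info('wrist');plan([.5523,-.243,.098],-.0505+np.pi/2)
f=grab_frame("wrist"); cv2.imwrite('pics/w12.png',f)
E
```

```text
clock: 18.5
eef_pos: [0.5492, -0.2427, 0.1979]
tool_rot: [-0.319, -0.629, -0.322, 0.631]
force: [-0.2, -0.2, 0.2]
width: 0.0921
clock: 19.3
eef_pos: [0.5493, -0.2425, 0.1983]
tool_rot: [0.018, -0.706, 0.018, 0.708]
force: [-0.4, 0.4, -0.8]
width: 0.0921
pos [ 0.5493 -0.2425  0.1983] clock 19.3 q7 -1.412 w 0.0921 F [-0.4  0.4 -0.8]
tool x [-0.003  0.001 -1.   ] tool y [-0.051 -0.999 -0.001]
shift cm [10.03  0.04 -0.33] dist 10.0 turn deg -0.06 (other 179.9 )
```

View pics/w12.png

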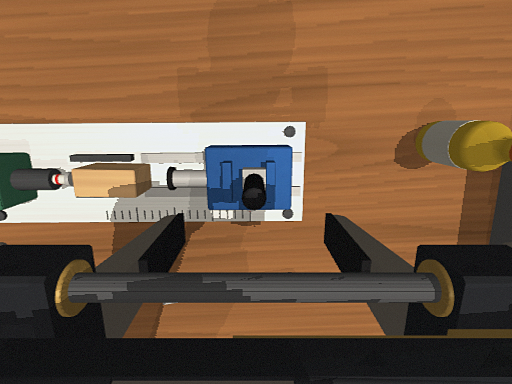

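Handle centred at (253,190) between the fingers. Descend and grip.

```bash
python3 -m handwheel '[[[3,0,-0.2,0,-1],[3,0,0,0,-1],[3,0,0,0,-1],[1,0,0,0,-1],[0,0,0,0,0],[0,0,0,0,0.6],[0,0,0,0,1],[0,0,0,0,1]]]' 25
python3 -m handwheel '[[[0,0,0,0,1],[0,0,0,0,1],[0,0,0,0,1],[0,0,0,0,1]]]' 25
```

```text
clock: 20.15
eef_pos: [0.5532, -0.2433, 0.1018]
tool_rot: [-0.018, 0.708, -0.018, -0.706]
force: [0.1, -0.2, 0.3]
width: 0.0617
clock: 20.55
eef_pos: [0.5524, -0.243, 0.1004]
tool_rot: [-0.018, 0.707, -0.018, -0.707]
force: [0.3, -0.1, -0.0]
width: 0.0297
```

```bash
python3 -m handwheel '[[[0,0,0,0,1],[0,0,0,0,1],[0,0,0,0,1]]]'
python3 -m handwheel '[[[0,-0.6,0,0,1],[0,-0.6,0,0,1],[0,-0.6,0,0,1],[0,-0.6,0,0,1],[0,-0.6,0,0,1],[0,0,0,0,1]]]'
python3 -m handwheel '[[[0,-0.3,0,0,1],[0,-0.3,0,0,1],[0,0,0,0,1]]]'
python3 - <<'E'
from fb import *
plan([.556,-.185,.1004],-.0505+np.pi/2)
f=grab_frame("wrist"); cv2.imwrite('pics/w13.png',f)
E
```

```text
clock: 20.85
eef_pos: [0.5524, -0.2422, 0.1004]
tool_rot: [0.018, -0.707, 0.018, 0.707]
force: [0.4, 2.5, 0.6]
width: 0.0219
clock: 21.45
eef_pos: [0.5535, -0.2172, 0.1004]
tool_rot: [-0.017, 0.707, -0.021, -0.707]
force: [0.7, -8.9, -2.1]
width: 0.0214
clock: 21.75
eef_pos: [0.5537, -0.212, 0.1004]
tool_rot: [-0.017, 0.707, -0.021, -0.707]
force: [-0.2, -10.4, -2.9]
width: 0.0214
pos [ 0.5537 -0.212   0.1004] clock 21.75 q7 -1.521 w 0.0214 F [ -0.2 -10.4  -2.9]
tool x [ 0.    -0.006 -1.   ] tool y [-0.054 -0.999  0.006]
shift cm [-0.02 -2.71 -0.08] dist 2.7 turn deg -0.2 (other 179.8 )
```

View pics/w13.png

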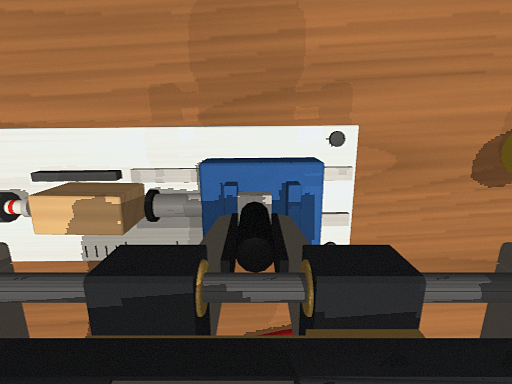

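The nose at (153,205) is now just behind the blank (its rear edge at 142). Continue in small forward steps watching the force.

```bash
for i in 1 2 3; do python3 -m handwheel '[[[0,-0.25,0,0,1],[0,-0.25,0,0,1]]]' | egrep 'clock|eef|force'; done
```

```text
clock: 22.0
eef_pos: [0.5539, -0.2078, 0.1004]
force: [-0.1, -11.9, -2.3]
clock: 22.2
eef_pos: [0.5541, -0.2028, 0.1004]
force: [1.0, -13.0, -2.6]
clock: 22.4
eef_pos: [0.5544, -0.1979, 0.1004]
force: [0.1, -12.7, -2.4]
```

```bash
for i in 1 2 3 4; do python3 -m handwheel '[[[0,-0.2,0,0,1]]]' | egrep 'eef|force'; done; python3 - <<'E'
from fb import *
f=grab_frame("scene"); cv2.imwrite('pics/s14.png',cv2.resize(f[210:270,130:290],None,fx=5,fy=5,interpolation=cv2.INTER_CUBIC))
E
```

```text
eef_pos: [0.5544, -0.1959, 0.1004]
force: [0.9, -12.6, -2.3]
eef_pos: [0.5545, -0.1941, 0.1004]
force: [0.5, -12.5, -2.3]
eef_pos: [0.5546, -0.1921, 0.1004]
force: [-0.4, -13.3, -1.3]
eef_pos: [0.5547, -0.1902, 0.1004]
force: [-0.5, -14.0, -1.0]
```

View pics/s14.png

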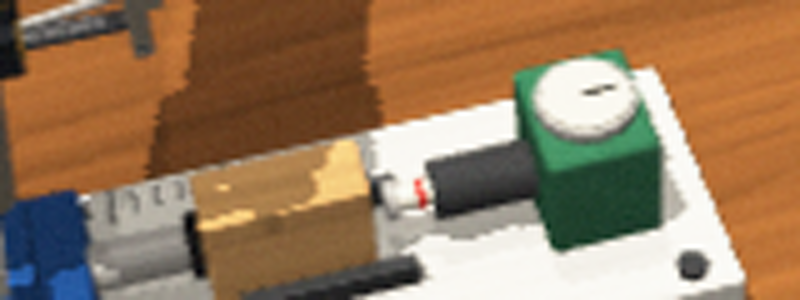

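Nose touches the blank, and the blank is just short of the plunger. Continue by 1 mm rows.

```bash
for i in 1 2 3 4 5; do python3 -m handwheel '[[[0,-0.1,0,0,1]]]' | egrep 'eef|force'; done
```

```text
eef_pos: [0.5548, -0.1891, 0.1004]
force: [-0.6, -13.5, -1.9]
eef_pos: [0.5548, -0.1882, 0.1004]
force: [-0.4, -12.5, -2.2]
eef_pos: [0.5548, -0.1871, 0.1004]
force: [0.2, -12.2, 0.1]
eef_pos: [0.5549, -0.1861, 0.1004]
force: [-0.2, -12.4, -1.5]
eef_pos: [0.5549, -0.1852, 0.1004]
force: [-0.1, -12.5, -1.4]
```

```bash
for i in 1 2 3 4; do python3 -m handwheel '[[[0,-0.1,0,0,1]]]' | egrep 'eef|force'; done
```

```text
eef_pos: [0.5549, -0.1841, 0.1003]
force: [0.7, -12.7, -1.6]
eef_pos: [0.555, -0.1832, 0.1004]
force: [0.3, -13.2, -1.6]
eef_pos: [0.555, -0.1826, 0.1004]
force: [-0.0, -15.3, -1.9]
eef_pos: [0.5551, -0.1821, 0.1004]
force: [-0.2, -16.1, -2.2]
```

Contact with the plunger (force rising from 12.6 N). Finer steps.

```bash
for i in 1 2 3; do python3 -m handwheel '[[[0,-0.07,0,0,1]]]' | egrep 'clock|eef|force'; done;  python3 - <<'E'
from fb import *
f=grab_frame("scene"); cv2.imwrite('pics/s15.png',cv2.resize(f[210:270,130:290],None,fx=5,fy=5,interpolation=cv2.INTER_CUBIC))
f=grab_frame("side"); cv2.imwrite('pics/d15.png',cv2.resize(f[165:215,205:285],None,fx=7,fy=7,interpolation=cv2.INTER_CUBIC))
f=grab_frame("wrist"); cv2.imwrite('pics/w15.png',f)
for i in range(1): print(read_state()['eef_pos'],read_state()['force'])
E
```

```text
clock: 23.85
eef_pos: [0.5551, -0.1818, 0.1004]
force: [-0.0, -16.3, -2.3]
clock: 23.95
eef_pos: [0.5551, -0.1815, 0.1004]
force: [-0.0, -16.4, -1.4]
clock: 24.05
eef_pos: [0.5551, -0.1812, 0.1004]
force: [-0.2, -17.6, -2.7]
[ 0.55509661 -0.18115328  0.10037363] [  0.58798706 -16.13301225  -2.49870083]
```

View pics/s15.png

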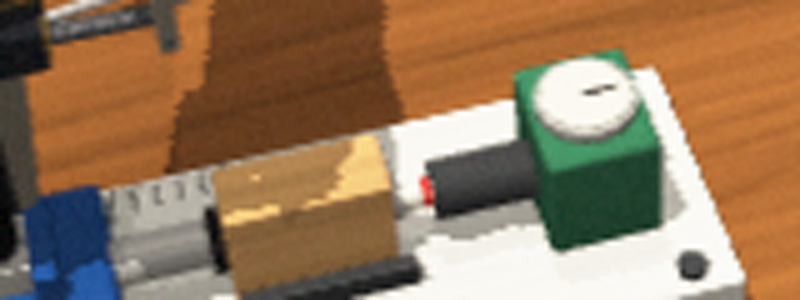

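View pics/d15.png

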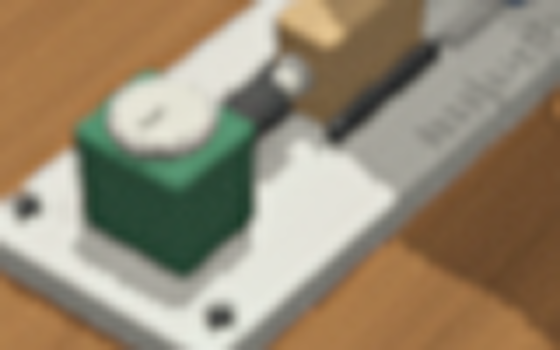

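View pics/w15.png

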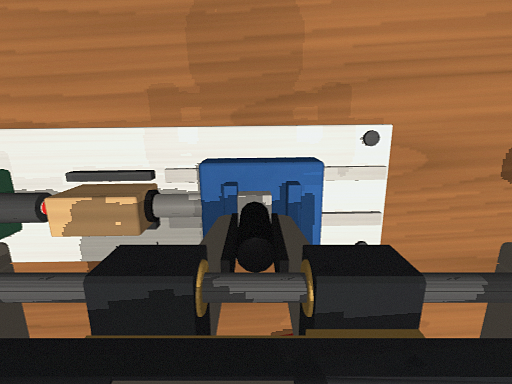

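Red band now abuts the barrel at (427,190) in the scene crop, so it is below target still; force ≈ 4 N above drag.

```bash
for i in 1 2 3; do python3 -m handwheel '[[[0,-0.08,0,0,1]]]' | egrep 'clock|eef|force'; done;  python3 - <<'E'
from fb import *
f=grab_frame("scene"); cv2.imwrite('pics/s16.png',cv2.resize(f[235:265,200:240],None,fx=14,fy=14,interpolation=cv2.INTER_CUBIC))
print(read_state()['eef_pos'],read_state()['force'])
E
```

```text
clock: 24.3
eef_pos: [0.5551, -0.1808, 0.1004]
force: [-0.1, -17.7, -1.7]
clock: 24.4
eef_pos: [0.5551, -0.1804, 0.1004]
force: [0.3, -19.7, -2.9]
clock: 24.5
eef_pos: [0.5551, -0.18, 0.1004]
force: [0.6, -19.8, -2.8]
[ 0.55516938 -0.17993609  0.10036614] [ -0.38694443 -19.09088272  -2.95368386]
```

View pics/s16.png

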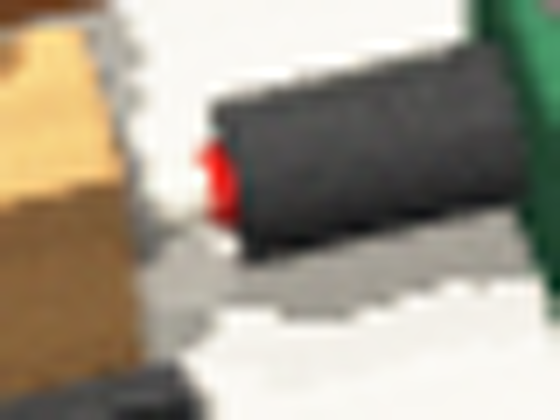

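Force about 6.5 N above drag; about half of the band or more still shows. Slightly more.

```bash
for i in 1 2; do python3 -m handwheel '[[[0,-0.06,0,0,1]]]' | egrep 'clock|eef|force'; done;  python3 - <<'E'
from fb import *
f=grab_frame("scene"); cv2.imwrite('pics/s17.png',cv2.resize(f[235:265,200:240],None,fx=14,fy=14,interpolation=cv2.INTER_CUBIC))
print(read_state()['eef_pos'],read_state()['force'])
a=[]
f=grab_frame("wrist"); cv2.imwrite('pics/w17.png',cv2.resize(f[180:240,0:110],None,fx=7,fy=7,interpolation=cv2.INTER_CUBIC))
print(read_state()['eef_pos'],read_state()['force'])
E
```

```text
clock: 24.65
eef_pos: [0.5552, -0.1798, 0.1004]
force: [-0.5, -21.2, -2.8]
clock: 24.75
eef_pos: [0.5552, -0.1795, 0.1004]
force: [0.7, -21.6, -3.0]
[ 0.55520508 -0.17942146  0.10039776] [  0.07245483 -20.56933073  -3.25245473]
[ 0.55517489 -0.17945522  0.1003923 ] [ -0.1417273  -20.28543849  -2.70475505]
```

View pics/s17.png

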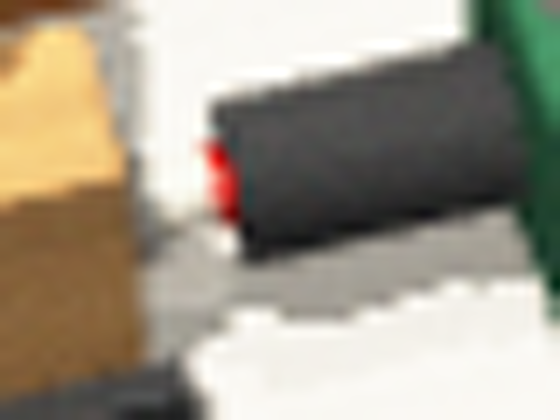

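View pics/w17.png

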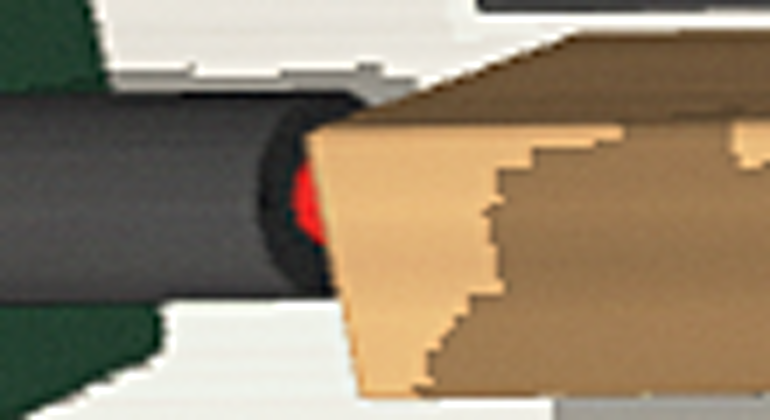

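Moving force ≈ 21 N, i.e. about 7.5–8 N above the 12.6 N drag, and about half of the red band shows at the rim ((222,185) in the scene crop). I'll ease off the arm's spring load partially (without pulling the handle) and open.

```bash
python3 -m handwheel '[[[0,0.3,0,0,1],[0,0.3,0,0,1],[0,0,0,0,1]]]'; python3 -m handwheel '[[[0,0.2,0,0,1],[0,0,0,0,1]]]'
```

```text
clock: 25.15
eef_pos: [0.5552, -0.1797, 0.1004]
tool_rot: [0.017, -0.707, 0.021, 0.707]
force: [-0.8, -9.0, -1.4]
width: 0.0212
clock: 25.35
eef_pos: [0.5552, -0.1797, 0.1003]
tool_rot: [0.018, -0.707, 0.02, 0.707]
force: [-1.4, -7.5, 0.4]
width: 0.0217
```

```bash
python3 -m handwheel '[[[0,0.1,0,0,0.55],[0,0,0,0,0.3],[0,0,0,0,0],[0,0,0,0,-0.3],[0,0,0,0,-0.3]]]'; python3 - <<'E'
from fb import *
f=grab_frame("scene"); cv2.imwrite('pics/s18.png',cv2.resize(f[235:265,200:240],None,fx=14,fy=14,interpolation=cv2.INTER_CUBIC))
f=grab_frame("wrist"); cv2.imwrite('pics/w18.png',f)
E
```

```text
clock: 25.85
eef_pos: [0.5558, -0.1776, 0.1004]
tool_rot: [-0.018, 0.707, -0.018, -0.707]
force: [0.5, -0.0, -0.8]
width: 0.0517
```

View pics/s18.png

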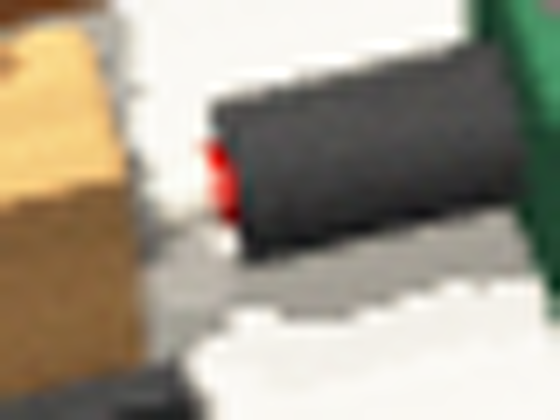

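View pics/w18.png

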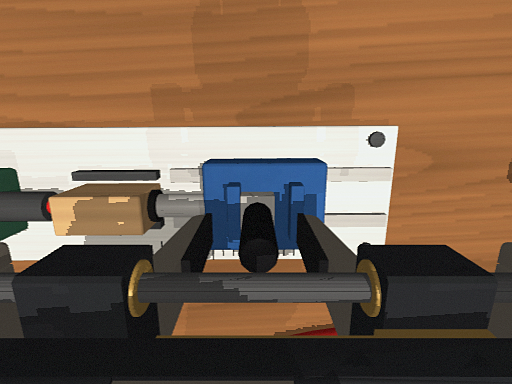

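Released; band unchanged, handle untouched. Rise and check from above the gauge.

```bash
python3 -m handwheel '[[[-2,0,0,0,-0.3],[-4,0,0,0,-0.5],[-4,0,0,0,-1],[0,-4.5,0,0,-1],[0,-4.5,0,0,-1],[0,-4.5,0,0,-1],[0,-3.5,1,0,-1],[0,0,1,0,-1]]]'; python3 -m handwheel '[[[0,0,0,0,-1],[0,0,0,0,-1]]]'; python3 - <<'E'
from fb import *
print(read_state()['eef_pos'],read_state()['clock'])
np.save('wc19.npy',camera_info('wrist'),allow_pickle=True)
f=grab_frame("wrist"); cv2.imwrite('pics/w19raw.png',f); cv2.imwrite('pics/w19.png',cv2.resize(f[60:260,60:450],None,fx=2,fy=2,interpolation=cv2.INTER_CUBIC))
E
```

```text
clock: 26.75
eef_pos: [0.544, -0.0009, 0.2007]
tool_rot: [-0.016, 0.707, -0.014, -0.707]
force: [0.0, -0.3, 0.8]
width: 0.0918
clock: 26.95
eef_pos: [0.5447, -0.0091, 0.2005]
tool_rot: [-0.018, 0.707, -0.019, -0.707]
force: [0.5, 1.0, -0.6]
width: 0.0922
[ 0.54465784 -0.00907796  0.20046644] 26.95
```

View pics/w19.png

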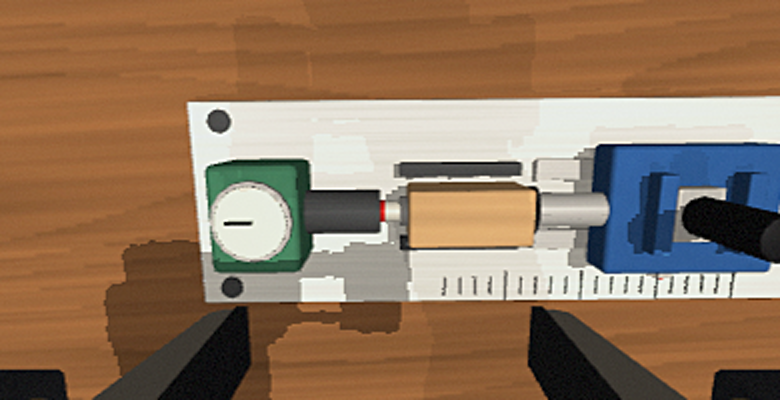

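```bash
python3 - <<'E'
from fb import *
f=cv2.imread('pics/w19raw.png')
cv2.imwrite('pics/w19a.png',cv2.resize(f[145:190,200:280],None,fx=9,fy=9,interpolation=cv2.INTER_CUBIC))
cv2.imwrite('pics/w19b.png',cv2.resize(f[125:205,350:450],None,fx=7,fy=7,interpolation=cv2.INTER_CUBIC))
E
```

```text
(no output)
```

View pics/w19a.png

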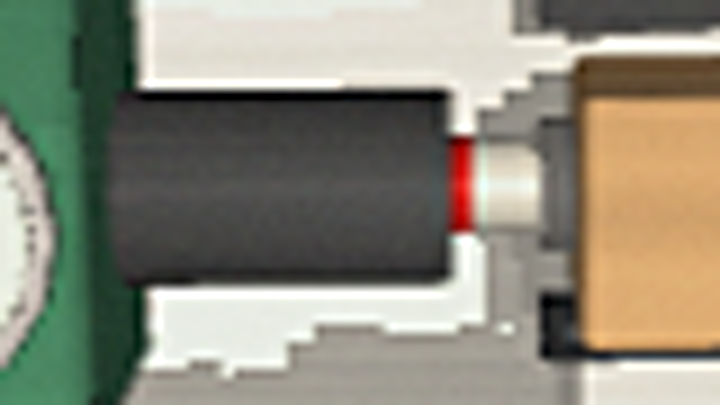

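View pics/w19b.png

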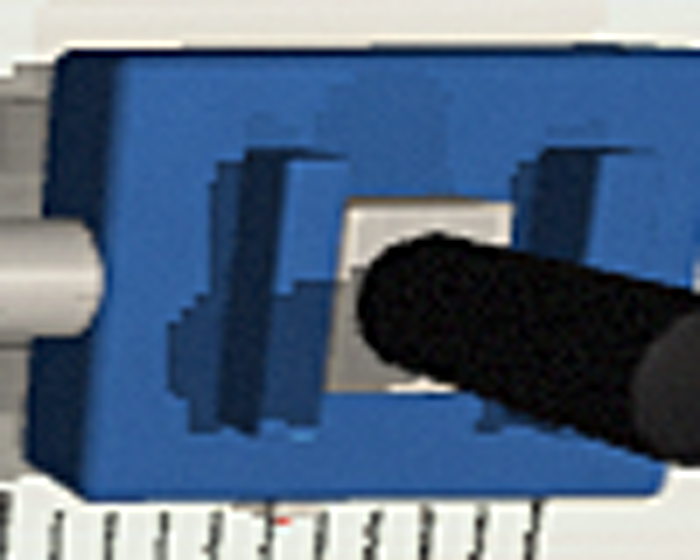

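From above: the dog bears on the forward lug (play taken up forwards), but the red band shows about 24 of its px outside the rim ((450–474) in the crop) – possibly more than half. Measure better from a lower viewpoint.

```bash
python3 -m handwheel '[[[0,0,2.5,0,-1],[0,0,2.4,0,-1],[4,0,0,0,-1],[4,0,0,0,-1],[3.5,0,0,0,-1],[0,0,0,0,-1],[0,0,0,0,-1],[0,0,0,0,-1]]]'; python3 - <<'E'
from fb import *
print(read_state()['eef_pos'],read_state()['clock'])
np.save('wc20.npy',camera_info('wrist'),allow_pickle=True)
f=grab_frame("wrist"); cv2.imwrite('pics/w20raw.png',f); cv2.imwrite('pics/w20.png',f)
E
```

```text
clock: 27.8
eef_pos: [0.4971, -0.0054, 0.087]
tool_rot: [-0.018, 0.708, -0.018, -0.706]
force: [-0.9, -1.1, 0.6]
width: 0.092
[ 0.49714792 -0.00543654  0.08704909] 27.8
```

View pics/w20.png

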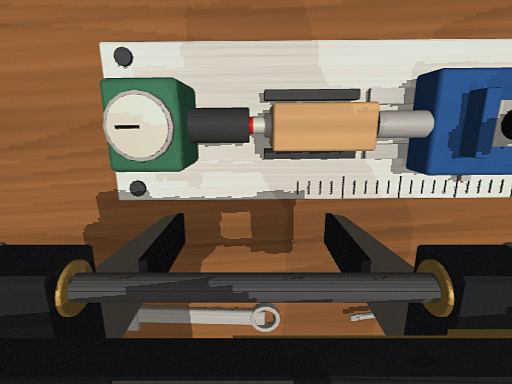

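```bash
python3 - <<'E'
from fb import *
a=cv2.imread('pics/w20raw.png')
r=a[121:129,240:280].astype(float).mean(0)
print('w20'); 
for i,p in enumerate(r): print(240+i,np.round(p).astype(int),end=' ')
b=cv2.imread('pics/w8raw.png'); 
# axis column ~ 205+277/6=251
r=b[110:155,247:256].astype(float).mean(1); print('\nw8')
for i,p in enumerate(r): print(110+i,np.round(p).astype(int),end=' ')
b=cv2.imread('pics/w7.png'); r=b[100:132,251:258].astype(float).mean(1); print('\nw7')
for i,p in enumerate(r): print(100+i,np.round(p).astype(int),end=' ')
E
```

```text
w20
240 [66 67 68] 241 [67 68 68] 242 [66 66 67] 243 [66 67 67] 244 [66 67 67] 245 [66 67 67] 246 [67 67 66] 247 [68 68 61] 248 [60 62 76] 249 [ 33  36 152] 250 [ 33  39 210] 251 [ 28  31 201] 252 [ 62  70 200] 253 [148 165 211] 254 [202 221 215] 255 [193 212 215] 256 [192 211 215] 257 [191 210 215] 258 [192 210 215] 259 [192 211 216] 260 [191 210 214] 261 [192 211 215] 262 [192 212 216] 263 [193 213 217] 264 [171 188 192] 265 [115 120 123] 266 [ 95 100 103] 267 [ 99 104 107] 268 [100 105 108] 269 [101 106 109] 270 [ 99 104 106] 271 [74 82 89] 272 [34 57 77] 273 [ 56  84 109] 274 [ 83 125 162] 275 [ 96 143 185] 276 [105 158 203] 277 [102 154 199] 278 [102 153 198] 279 [103 154 199] 
w8
110 [55 56 56] 111 [56 56 56] 112 [55 56 56] 113 [55 55 56] 114 [56 57 57] 115 [54 56 56] 116 [55 55 56] 117 [53 53 54] 118 [47 47 46] 119 [88 96 99] 120 [173 190 198] 121 [162 179 185] 122 [162 178 183] 123 [166 183 183] 124 [134 147 178] 125 [ 13  16 164] 126 [ 28  31 165] 127 [ 29  33 166] 128 [ 27  30 166] 129 [ 31  35 165] 130 [139 153 179] 131 [168 185 183] 132 [160 176 181] 133 [159 175 182] 134
[... 233 characters left out ...]
7 [137 144 148] 148 [135 141 145] 149 [131 138 142] 150 [126 132 136] 151 [132 140 144] 152 [173 185 189] 153 [169 180 184] 154 [168 178 183] 
w7
100 [54 55 55] 101 [55 54 55] 102 [53 55 54] 103 [54 55 55] 104 [53 54 54] 105 [51 52 52] 106 [42 43 43] 107 [111 122 126] 108 [168 185 189] 109 [164 181 181] 110 [131 144 174] 111 [ 12  15 160] 112 [ 21  25 162] 113 [ 29  33 160] 114 [136 149 174] 115 [163 180 178] 116 [157 172 177] 117 [156 171 177] 118 [155 171 177] 119 [155 170 177] 120 [157 172 179] 121 [158 174 181] 122 [120 132 137] 123 [137 143 147] 124 [139 146 149] 125 [134 142 145] 126 [131 138 142] 127 [116 123 128] 128 [178 190 194] 129 [173 183 188] 130 [171 182 186] 131 [170 181 185]
```

```bash
python3 - <<'E'
from fb import *
for nm,file,axis,fixed,px in (('w20','wc20.npy',0,125,dict(rim=248.8,b1=252.6,disc=264.45)),('w8','wc8.npy',1,251,dict(rim=119.2,b0=124.3,b1=129.75,disc=142.6)),('w7','wc7.npy',1,254,dict(rim=106.9,b0=110.3,b1=113.75,disc=122.3))):
    C=np.load(file,allow_pickle=True).item(); print(nm)
    y={}
    for k,u in px.items():
        z={'rim':.058,'disc':.053}.get(k,.051)
        uv=[u,fixed] if axis==0 else [fixed,u]
        y[k]=onplane(C,uv,z)[0,1]*1000
    for k in y: print(k,round(y[k],2), 'from rim',round(y['rim']-y[k],2))
E
```

```text
w20
rim -5.75 from rim 0.0
b1 -8.37 from rim 2.62
disc -16.91 from rim 11.17
w8
rim -5.01 from rim 0.0
b0 -8.05 from rim 3.03
b1 -11.41 from rim 6.39
disc -19.32 from rim 14.3
w7
rim -6.06 from rim 0.0
b0 -8.96 from rim 2.9
b1 -12.29 from rim 6.23
disc -20.64 from rim 14.58
```

Measured along the plunger axis: free, the band spanned 3.0–6.3 mm from the rim. Now 2.6 mm of the 3.35 mm band is still outside, so the deflection is about 3.7–3.9 mm (≈ 5.7 N), against ≈ 7–8 N by the wrist force. The direct picture counts more, so I'll return and push forward about 1 mm more.

```bash
python3 -m handwheel '[[[-4,0,0,0,-1],[-4,0,0,0,-1],[-3.3,0,0,0,-1],[0,4.4,-1.6,0,-1],[0,4.4,-1.6,0,-1],[0,4.4,-1.6,0,-1],[0,4.3,-1.6,0,-1],[0,0,0,0,-1]]]'; python3 -m handwheel '[[[0,0,0,0,-1],[0,0,0,0,-1]]]'; python3 - <<'E'
from fb import *
plan([.5552,-.1797,.1003],-.0505+np.pi/2)
f=grab_frame("wrist"); cv2.imwrite('pics/w21.png',f)
E
```

```text
clock: 28.65
eef_pos: [0.5514, -0.1912, 0.2]
tool_rot: [-0.02, 0.708, -0.023, -0.706]
force: [-0.5, -0.0, -0.3]
width: 0.0921
clock: 28.85
eef_pos: [0.5506, -0.1816, 0.1994]
tool_rot: [-0.018, 0.707, -0.017, -0.706]
force: [-0.6, -1.1, 0.2]
width: 0.0922
pos [ 0.5506 -0.1816  0.1994] clock 28.85 q7 -1.508 w 0.0922 F [-0.6 -1.1  0.2]
tool x [ 0.001  0.    -1.   ] tool y [-0.049 -0.999 -0.   ]
shift cm [ 9.91 -0.21 -0.44] dist 9.9 turn deg 0.06 (other -179.9 )
```

View pics/w21.png

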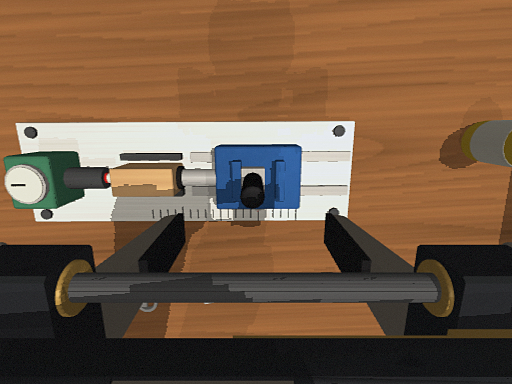

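Handle at (253,188), centred. Descend with the TCP a touch ahead, so that the rear finger meets the handle first.

```bash
python3 -m handwheel '[[[3,-0.3,-0.3,0,-1],[3,0,0,0,-1],[3,0,0,0,-1],[0.9,0,0,0,-1],[0,0,0,0,-0.3],[0,0,0,0,0],[0,0,0,0,0.3],[0,0,0,0,0.6]]]' 25; python3 -m handwheel '[[[0,0,0,0,1],[0,0,0,0,1],[0,0,0,0,1],[0,0,0,0,1],[0,0,0,0,1],[0,0,0,0,1]]]'
```

```text
clock: 29.7
eef_pos: [0.5544, -0.1805, 0.1008]
tool_rot: [-0.018, 0.708, -0.018, -0.706]
force: [-0.2, 0.4, 0.2]
width: 0.0616
clock: 30.3
eef_pos: [0.5536, -0.1802, 0.0993]
tool_rot: [0.018, -0.707, 0.018, 0.707]
force: [-0.1, 0.2, 0.1]
width: 0.0212
```

```bash
python3 -m handwheel '[[[0,-0.3,0,0,1],[0,-0.3,0,0,1],[0,0,0,0,1]]]'| egrep 'eef|force'; for i in 1 2 3; do python3 -m handwheel '[[[0,-0.12,0,0,1]]]' | egrep 'eef|force'; done
```

```text
eef_pos: [0.5536, -0.1796, 0.0993]
force: [1.6, -11.5, -2.1]
eef_pos: [0.5536, -0.1795, 0.0993]
force: [1.2, -14.4, -2.9]
eef_pos: [0.5536, -0.1794, 0.0994]
force: [-0.0, -17.6, -3.9]
eef_pos: [0.5536, -0.1794, 0.0994]
force: [0.9, -19.0, -3.4]
```

```bash
for i in 1 2 3 4; do python3 -m handwheel '[[[0,-0.07,0,0,1]]]' | egrep 'eef|force'; done
```

```text
eef_pos: [0.5535, -0.1794, 0.0993]
force: [0.6, -19.7, -4.4]
eef_pos: [0.5535, -0.1794, 0.0993]
force: [0.9, -21.9, -3.9]
eef_pos: [0.5536, -0.1792, 0.0994]
force: [0.9, -21.1, -4.4]
eef_pos: [0.5536, -0.1788, 0.0994]
force: [1.8, -22.9, -5.0]
```

```bash
python3 -m handwheel '[[[0,0.3,0,0,1],[0,0.3,0,0,1],[0,0.2,0,0,1],[0,0,0,0,1]]]' | egrep 'eef|force'; python3 -m handwheel '[[[0,0.1,0,0,0.55],[0,0,0,0,0.3],[0,0,0,0,0],[0,0,0,0,-0.3],[0,0,0,0,-0.3]]]'| egrep 'eef|force'
python3 -m handwheel '[[[-2,0,0,0,-0.3],[-4,0,0,0,-0.5],[-4,0,0,0,-1],[0,-4.3,1.1,0,-1],[0,-4.3,1.1,0,-1],[0,-4.3,1.1,0,-1],[0,-4.3,1.1,0,-1],[0,0,1.1,0,-1]]]'| egrep 'eef|force'
python3 -m handwheel '[[[4,0,0,0,-1],[4,0,0,0,-1],[3.2,0,0,0,-1],[0,0,0,0,-1],[0,0,0,0,-1],[0,0,0,0,-1]]]'
python3 - <<'E'
from fb import *
print(read_state()['eef_pos'],read_state()['clock'])
np.save('wc22.npy',camera_info('wrist'),allow_pickle=True)
f=grab_frame("wrist"); cv2.imwrite('pics/w22raw.png',f); cv2.imwrite('pics/w22.png',cv2.resize(f[90:160,180:280],None,fx=8,fy=8,interpolation=cv2.INTER_CUBIC))
r=f[121:129,240:280].astype(float).mean(0)
for i,p in enumerate(r): print(240+i,np.round(p).astype(int),end=' ')
E
```

```text
eef_pos: [0.5536, -0.179, 0.0993]
force: [0.3, -7.7, -2.4]
eef_pos: [0.5538, -0.1761, 0.0994]
force: [0.2, -0.6, 0.4]
eef_pos: [0.5071, 0.0049, 0.1999]
force: [0.2, 0.5, 1.0]
clock: 33.6
eef_pos: [0.509, -0.0022, 0.0891]
tool_rot: [-0.018, 0.708, -0.018, -0.706]
force: [-0.1, 1.1, -0.3]
width: 0.0923
[ 0.50903405 -0.0022378   0.08908251] 33.6
240 [ 96 101 103] 241 [ 96 101 102] 242 [ 95 100 102] 243 [ 96 101 103] 244 [ 95 100 102] 245 [ 96 101 103] 246 [ 93  99 101] 247 [90 94 96] 248 [89 94 96] 249 [90 94 97] 250 [90 95 96] 251 [89 94 96] 252 [86 91 93] 253 [ 96 101 103] 254 [153 163 168] 255 [197 211 217] 256 [190 204 209] 257 [189 202 208] 258 [189 202 208] 259 [190 202 208] 260 [190 203 208] 261 [188 201 206] 262 [179 191 196] 263 [180 192 197] 264 [181 194 198] 265 [182 194 200] 266 [175 187 192] 267 [147 158 162] 268 [151 161 166] 269 [153 163 167] 270 [154 163 168] 271 [156 167 170] 272 [148 158 162] 273 [ 92 109 120] 274 [48 68 86] 275 [46 66 85] 276 [45 64 80] 277 [49 72 90] 278 [ 66  99 128] 279 [ 80 122 158]
```

View pics/w22.png

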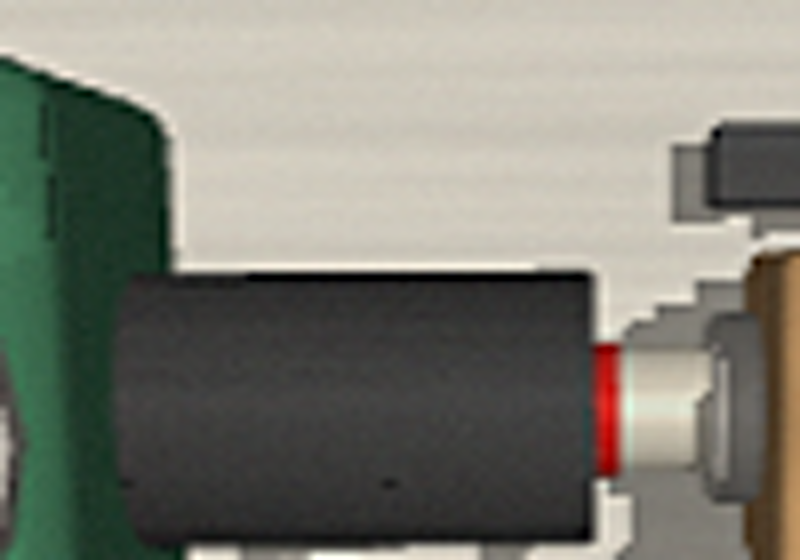

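```bash
python3 - <<'E'
from fb import *
f=cv2.imread('pics/w22raw.png'); r=f[139:145,250:275].astype(float).mean(0)
for i,p in enumerate(r): print(250+i,np.round(p).astype(int),end=' ')
E
```

```text
250 [66 66 66] 251 [66 66 66] 252 [66 67 64] 253 [64 65 54] 254 [ 46  48 125] 255 [ 29  35 210] 256 [ 20  24 197] 257 [116 128 200] 258 [204 224 213] 259 [190 210 212] 260 [189 208 212] 261 [188 208 212] 262 [188 207 211] 263 [188 207 211] 264 [188 208 212] 265 [193 212 216] 266 [179 197 201] 267 [115 127 132] 268 [104 114 118] 269 [120 125 129] 270 [148 156 160] 271 [89 94 96] 272 [ 96 100 103] 273 [ 98 103 106] 274 [ 96  99 101]
```

```bash
python3 - <<'E'
from fb import *
C=np.load('wc22.npy',allow_pickle=True).item()
y=[onplane(C,[u,141.5],z)[0,1]*1000 for u,z in((254.05,.058),(256.95,.051))]; print(y,y[0]-y[1])
E
python3 -m handwheel '[[[-4,0,0,0,-1],[-4,0,0,0,-1],[-4,0,0,0,-1],[-4,0,3,0,-1],[0,0,4,0,-1],[0,0,0,0,-1],[0,0,0,0,-1]]]'
python3 - <<'E'
from fb import *
print(read_state()['eef_pos'],read_state()['clock'])
f=grab_frame("wrist"); cv2.imwrite('pics/w23.png',f)
f=grab_frame("scene"); cv2.imwrite('pics/s23.png',f)
E
```

```text
[np.float64(-5.624219796243648), np.float64(-7.753677406606196)] 2.1294576103625484
clock: 34.35
eef_pos: [0.438, 0.0011, 0.2491]
tool_rot: [-0.018, 0.708, -0.019, -0.705]
force: [-0.2, -0.3, 0.4]
width: 0.0918
[0.43804804 0.00105444 0.24907711] 34.35
```

View pics/s23.png

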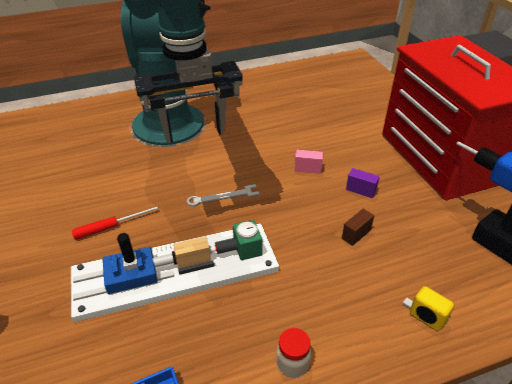

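View pics/w23.png

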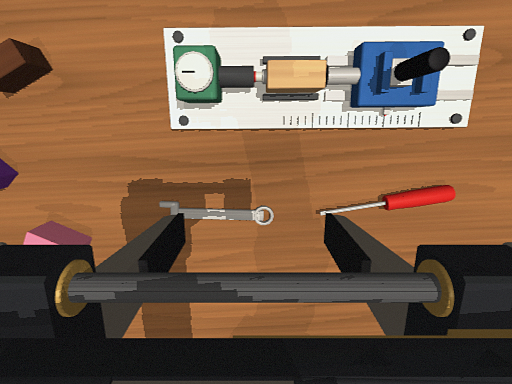

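Everything else is in place. The rim stands in the red band with 2.1 of its 3.35 mm showing, and the handle's dog is on the forward lug. I'm handing in.

```bash
python3 -c "
from bench import *
print(sign_off())"
```

```text
the job is handed in; nothing more can be done
None
```

The job is done and handed in at about 34 s. The rim of the barrel stands in the red band, but my two estimates of the gauge force disagree.

**What I did**
- I drew the stop right back; at the end the force rose from 12 to 25 N without any motion.
- I laid the beech blank in the channel with about 3 mm clear each side and let go of it.
- I pushed forwards only until the blank pressed the plunger. I let go and checked from above, then took the handle again and pushed about 0.6 mm further forwards. At no point did I draw the stop back.

**Last checks**
- **Red band:** from close above, about 2.1 mm of the 3.35 mm band shows outside the barrel. That means a plunger deflection of about 4.2–4.6 mm, or roughly 6.3–6.9 N, slightly under the 7.5 N asked for.
- **Wrist force:** this check disagreed. It peaked at 22.9 N against 12.6 N of drag before contact, which suggests 9–10 N. I trusted the picture more and left the stop between the two estimates. By either one, the gauge stayed below 13 N.
- **Handle:** after the first push the handle's steel dog was seen bearing on the forward lug. I did not zoom in on it again after the second push. That push was also forwards only, and the arm was still pressing forwards when I opened the fingers.
- **Other things:** the walnut block, screwdriver and spanner look to be where they started, and the gripper was clear of everything.

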